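Make up two instrument repair kits

ROBOT

A 7-joint arm with a two-finger parallel gripper is mounted at the origin on the work surface. World frame = base frame: x ahead of the robot, y to its left, z up, the work surface at z = 0. Lengths are in m, angles in degrees, forces in N, time in s.
With the tool pointing down it reaches from about 0.425 to 0.875 m from the base axis. Payload 4.7 kg.
Tool frame: the origin (TCP) lies on the centre line of the jaws, within the pads' length; the fingertips stand ahead of it and the grasp point (between the pads) lies 2 mm behind it (env.tip_reach is the x of the fingertips in the tool frame, in m); x points along the fingers, z is the direction in which the jaws open and shut, and the axes are right-handed (so a half turn about x gives the same grasp; the last joint's range is limited). The gripper opens to 87 mm and grips with 3 to 60 N. Pads are 19 mm wide; open, the fingers measure 117 mm over their backs; the gripper's body (75 mm by 190 mm) begins 51 mm behind the grasp point.
Start: joints at [-67.374, 18.392, -4.016, 83.108, 1.295, 78.541, -3.26], TCP at [0.242, 0.603, 0.24] pointing down, gripper open.
Joint ranges: [-163.93, 163.93], [-17.29, 119.83], [-79.2, 71.16], [3.27, 140.29], [-89.18, 269.18], [5.43, 117.66], [-154.24, 154.24]. Speed limits (degrees/s): [147.25, 147.25, 180, 180, 180, 180, 180].

INTERFACE

Orientations are given as [roll, pitch, yaw] about the fixed x, y, z axes, in that order (R = Rz(yaw) Ry(pitch) Rx(roll)).
In Python, from cell import telemetry, optics, env, models gives the robot as it stands.
- The arm moves only by the shell command python3 -m pendant 'ROWS' [FORCE]. ROWS is JSON, a list of rows, each a list of 3 entries, a list of its own where there are three numbers: the finger opening in mm, from 0 to 87, then the shift along the tool's x, y, z in mm, then the turn, a rotation vector about the tool's x, y, z in rad. A call has 1 to 10 rows; each row is the pose to reach, as a shift and turn from the pose commanded when the call began, along the tool's axes at that moment; what a row does not reach only later rows make up. A row lasts 1/12 s, in which the tool goes at most 41.7 mm and 7.16 degrees, less where a joint would pass 70% of its speed; a pose out of reach is approached as far as the arm can. A call with a gripper value outside its range is refused whole. The fingers move at their own pace and stop on an object; FORCE is the grip in N (left out, the last holds). Time passes only in rows, so rows that repeat a pose let the fingers close. It gives the time, the measured TCP pose, the force and the opening at its end, in the units of the state.
- telemetry.get_obs(): the state, without advancing time (a new reading comes with each control period).
- optics.read_camera(name): name is "side" or "top"; returns a dict with "image" (420x560x3 uint8, blue, green, red), "range_z" (420x560 float32, m along the optical axis (not along the pixel's ray), 0 where there is no reading), "fx", "fy", "cx", "cy" (pixels), "k1" (the pictures are not rectified: a ray, as slopes to the right and down, at radius r is drawn at 1 + k1 r^2 times it, then the intrinsics apply), "cam_to_world" (4x4, takes a point from camera to world coordinates). Camera axes: x right, y up, looking along -z (the intrinsics and any distortion apply to the point x, -y, -z); pixel columns grow to the right and rows downward; lengths in m; the calibration is good to about 2 mm. A picture is of the moment at which its call begins.
- env.sign_off(): hands the job in, once; it reports no verdict.
Trained networks look in the newest picture that a camera, given by its name, has taken for a name from the list of things; names that differ only in an ending like _2 or _b are one class to them, and where a whole thing is asked for, a point or a joint stands for the part that bears it (a point fixed in the world has none). Each returns a list of dicts, best first, with "confidence" (0 to 1); they miss things now and then, are a little off and sometimes report something else, mostly with a low value. They report only what shows in the picture. A call takes as long as a camera call. They do not tell look-alikes from the thing itself.
- models.masks_of(camera, label): "pixels" (420x560 bool, what is visible of it) and "extent" ([left, top, right, bottom] as shares, 0 to 1, of the picture: columns of its width, rows of its height, round what is visible of it).
- models.landmark_of(camera, label): "centre" ([row, column] as shares, 0 to 1, of the picture: columns of its width, rows of its height: a listed point, or the origin of a listed thing).
The state is a dict: "time_s": time; "qpos": joint angles; "joint_velocities": joint speeds; "effort": joint torques, N m; "tool_pos": TCP position; "tool_rot": TCP orientation; "force": force on the tool from outside, world axes, zero at the start; "wrist_torque": the same for the moment, N m; "grip_width": finger opening in m.
Only numpy, scipy, OpenCV 4.12 (cv2) and the standard library are available. Lean on these libraries where they do the work, as an engineer would, in place of code of your own. Each camera call takes 0.05 s, during which the arm holds its last target.

TASK

Make up the two repair kits: in the blue tray put the left-hand rack ear, the black capacitor and the white relay; in the yellow tray put the right-hand rack ear and the transformer (an ear is left-handed if, seen from above with its flanged end away from you, the flange points left). Stand each ear as it stands now, flat down in the tray's long bay, either way round, and each other part upright in a small square bay of its own, flat on the floor of the bay. Leave the red capacitor, the orange reel and the screwdriver where they are.

Things in the scene. Friction and masses are not known exactly. Their poses are not given: they have to be found in the camera images.
- ear_left_grip (a point): Left-hand rack ear, bare aluminium, 140 g, L-shaped from above. Upright plate 84 (x) x 8 (y) x 44 mm high; 6 mm flange, as high, across its +x end, reaching to y = +40 mm. Foot strip 4 mm high beside the plate, 18 mm wide, on the flange side. Point: middle of the plate, 22 mm above the underside; z up. Footprint 84 x 44 mm, its centre at y = +18 mm. Grip the plate here, across its thickness.
- ear_right_grip (a point): Right-hand rack ear, bare aluminium, 140 g, L-shaped from above. Upright plate 84 (x) x 8 (y) x 44 mm high; 6 mm flange, as high, across its +x end, reaching to y = -40 mm. Foot strip 4 mm high beside the plate, 18 mm wide, on the flange side. Point: middle of the plate, 22 mm above the underside; z up. Footprint 84 x 44 mm, its centre at y = -18 mm. Grip the plate here, across its thickness.
- cap_black_mid (a point): Black can capacitor with a bare aluminium top and a grey band, an upright cylinder 32 mm in diameter, 46 mm high, loose, about 60 g. The point is its centre, 23 mm above its underside; z is up.
- relay_mid (a point): White plug-in relay with a grey base and a grey patch on top, an upright block 30 x 30 x 46 mm high, loose, about 50 g. The point is its centre, 23 mm above its underside; z is up.
- transformer_mid (a point): Small mains transformer, dark steel core with a copper winding bulging from both sides, loose, about 280 g: core 42 mm (its x) x 22 mm (its y) x 42 mm high, winding and foot 36 mm in y. Grip it by the core's ends, 42 mm apart along x. The point is its centre, 21 mm above its underside; z is up.
- tray_blue: Shallow blue kit tray, fixed, 137 (x) x 133 (y) x 15 mm high; origin: centre of its underside. Floor, walls and dividers 3 mm thick, walls and dividers all rise to 15 mm. Long bay on the -x side: inside 66 x 127 mm, centre x = -32.5, y = 0 mm. Two square small bays on the +x side: inside 62 x 62 mm, centres x = 34.5, y = +32.5 and -32.5 mm.
- tray_yellow: Shallow yellow kit tray, fixed, 137 (x) x 133 (y) x 15 mm high; origin: centre of its underside. Floor, walls and dividers 3 mm thick, walls and dividers all rise to 15 mm. Long bay on the -x side: inside 66 x 127 mm, centre x = -32.5, y = 0 mm. Two square small bays on the +x side: inside 62 x 62 mm, centres x = 34.5, y = +32.5 and -32.5 mm.
- cap_red_mid (a point): Red can capacitor, otherwise like the black one (32 mm diameter, 46 mm high): surplus, leave it. The point is its centre, 23 mm up.
- reel: Orange empty reel, 60 mm in diameter, 36 mm high, standing on its flange beyond the stock; leave it. Origin at the centre of its underside.
- screwdriver: Red-handled screwdriver, 200 mm long, 26 mm thick at the handle, lying on the bench beyond the stock; leave it. Origin under its middle, its length along its x.
Things that resemble listed ones, but are neither listed nor needed, are in the scene too. What is shaped like the part that bears transformer_mid but green is not meant.

How it is judged:
By the outcome, as a careful person would: the job done as asked, in the order asked, and still so for the second after the job is handed in, with the robot touching nothing.
It also fails if it takes over 112 s, if anything falls off the work surface, if the arm or the gripper's body presses on something with over 40 N, if the wrist force passes 120 N, or if a joint passes its speed limit or range.

## Working session

There is one attempt and no reset: what is moved stays moved. The work goes in short steps, Python scripts to look and compute and a shell command to move; the robot and the scene stay as the last step left them, time stands still between calls to the robot, and variables do not carry over. Pictures are saved under pics/ and viewed, and the job is handed in when it is done.

```bash
ls; mkdir -p pics
python3 - <<'E'
from cell import telemetry, optics, env, models
import cv2
o=telemetry.get_obs(); print({k:o[k] for k in('time_s','tool_pos','tool_rot','force','grip_width')}, env.tip_reach)
for n in('top','side'):
    c=optics.read_camera(n); cv2.imwrite(f'pics/{n}0.png',c['image']); print(n,c['fx'],c['cx'],c['cy'],c['k1'],c['cam_to_world'])
E
```

```text
pics
{'time_s': 0.0, 'tool_pos': array([0.24140937, 0.60295117, 0.23845771]), 'tool_rot': array([-177.09461136,   89.89099751, -108.91053076]), 'force': array([0.35145803, 0.68941334, 0.27114246]), 'grip_width': 0.0872665043307175} 0.017
top 542.9192058745127 273.7135853148536 210.38644435934515 -0.15120768775843077 [[ 0.02861794  0.98206605 -0.18635256  0.36446593]
 [-0.99956177  0.02952687  0.00210324 -0.0027776 ]
 [ 0.00756793  0.18621071  0.98248069  1.20901844]
 [ 0.          0.          0.          1.        ]]
side 474.56818030997965 280.0392824479732 202.76006580494254 -0.04362519943396961 [[-0.96967908  0.18649491 -0.15793078  0.42000251]
 [-0.24396602 -0.70104847  0.6700833   0.57758435]
 [ 0.01424999  0.6882955   0.72529046  0.6946939 ]
 [ 0.          0.          0.          1.        ]]
```

View pics/top0.png

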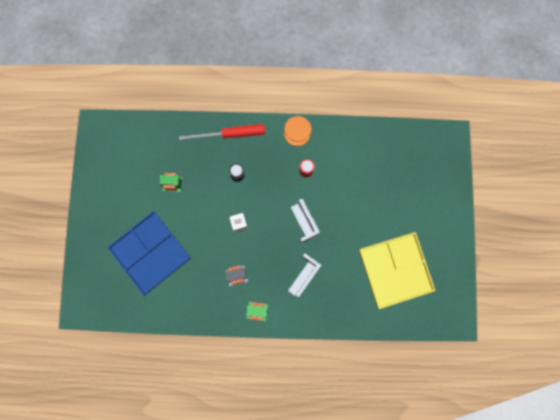

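View pics/side0.png

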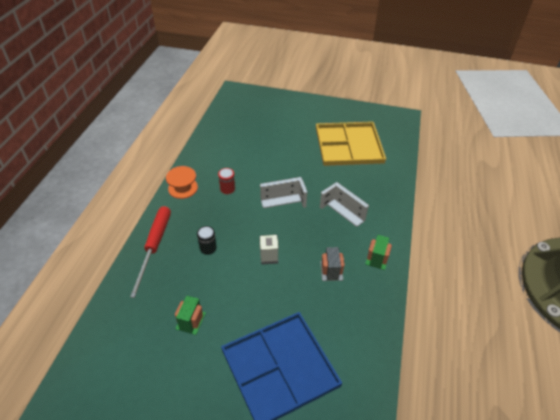

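```bash
cat > h.py <<'E'
import numpy as np, cv2
from cell import telemetry, optics, env, models
def K(c): return np.array([[c['fx'],0,c['cx']],[0,c['fy'],c['cy']],[0,0,1.]])
def cloud(c):
    h,w=c['range_z'].shape
    u,v=np.meshgrid(np.arange(w,dtype=float),np.arange(h,dtype=float))
    p=cv2.undistortPoints(np.stack([u.ravel(),v.ravel()],1)[:,None],K(c),np.array([c['k1'],0,0,0.]))[:,0]
    z=c['range_z'].ravel()
    P=np.stack([p[:,0]*z,-p[:,1]*z,-z,np.ones_like(z)],1)@c['cam_to_world'].T
    P=P[:,:3].reshape(h,w,3); P[c['range_z']<=0]=np.nan
    return P
def project(c,X):
    X=np.atleast_2d(X); M=np.linalg.inv(c['cam_to_world']); q=X@M[:3,:3].T+M[:3,3]
    q=q*[1,-1,-1]
    return cv2.projectPoints(q[:,None],np.zeros(3),np.zeros(3),K(c),np.array([c['k1'],0,0,0.]))[0][:,0]
def ortho(c,z,x0,x1,y0,y1,s=1.0):
    # image at plane z, rows: x decreasing, cols: y decreasing; s px per mm
    xs=np.arange(x1,x0,-0.001/s); ys=np.arange(y1,y0,-0.001/s)
    Y,X=np.meshgrid(ys,xs); p=project(c,np.stack([X.ravel(),Y.ravel(),np.full(X.size,z)],1)).reshape(X.shape+(2,)).astype(np.float32)
    return cv2.remap(c['image'],p[...,0],p[...,1],cv2.INTER_CUBIC)
E
python3 - <<'E'
from h import *
cs={n:optics.read_camera(n) for n in('top','side')}
import pickle; pickle.dump(cs,open('c0.pkl','wb'))
for n in cs:
    P=cloud(cs[n])
    for l in ['ear_left_grip','ear_right_grip','cap_black_mid','relay_mid','transformer_mid','tray_blue','tray_yellow','cap_red_mid']:
        for m in models.masks_of(n,l)[:3]:
            Q=P[m['pixels']]; Q=Q[np.isfinite(Q[:,0])]
            hi=Q[Q[:,2]>np.percentile(Q[:,2],95)-0.008]
            e=np.array(m['extent'])*[560,420,560,420]
            print(n,l,round(m['confidence'],2),e.round(),len(Q),'zmax',np.percentile(Q[:,2],[2,95]).round(4),'med',np.median(Q,0).round(3),'top',hi.mean(0).round(3))
        for m in models.landmark_of(n,l)[:2]: print('   lm',round(m['confidence'],2),(np.array(m['centre'])*[420,560]).round(1))
for n in cs: 
    P=cloud(cs[n]); 
    print(n,'bench z', [P[v,u].round(4) for v,u in ([(250,150),(200,200),(250,340)] if n=='top' else [(300,250),(200,240)])])
E
```

```text
top ear_left_grip 0.66 [290. 256. 319. 300.] 495 zmax [-0.0016  0.0455] med [ 0.445 -0.077  0.005] top [ 0.447 -0.083  0.043]
top ear_left_grip 0.17 [284. 118. 308. 144.] 650 zmax [0.     0.0383] med [ 0.775 -0.053  0.034] top [ 0.779 -0.054  0.035]
   lm 0.77 [279.8 308.8]
   lm 0.5 [171.1 235.4]
top ear_right_grip 0.72 [292. 195. 318. 241.] 505 zmax [-0.002  0.045] med [ 0.569 -0.075  0.007] top [ 0.564 -0.082  0.042]
top ear_right_grip 0.44 [291. 256. 321. 298.] 528 zmax [-0.0023  0.0456] med [ 0.445 -0.077  0.005] top [ 0.448 -0.084  0.043]
   lm 0.62 [214.1 307.9]
top cap_black_mid 0.5 [226. 164. 247. 182.] 217 zmax [0.0037 0.0486] med [0.669 0.081 0.044] top [0.673 0.081 0.045]
top cap_black_mid 0.18 [107. 213. 190. 298.] 3664 zmax [-0.0034  0.0141] med [0.488 0.273 0.002] top [0.489 0.273 0.012]
top relay_mid 0.5 [232. 216. 247. 235.] 246 zmax [-0.0024  0.048 ] med [0.556 0.072 0.044] top [0.559 0.073 0.045]
   lm 0.66 [226.4 238. ]
top transformer_mid 0.85 [223. 266. 248. 285.] 333 zmax [-0.0009  0.0435] med [0.442 0.073 0.039] top [0.443 0.074 0.04 ]
top transformer_mid 0.77
[... 1963 characters left out ...]
 top [0.772 0.076 0.022]
   lm 0.71 [178.7 224.8]
   lm 0.62 [367.  281.8]
side tray_yellow 0.68 [319. 120. 384. 163.] 2537 zmax [-0.0002  0.0145] med [ 0.464 -0.282  0.003] top [ 0.466 -0.277  0.012]
   lm 0.6 [142.  351.2]
side cap_red_mid 0.8 [219. 169. 236. 194.] 353 zmax [0.0036 0.0466] med [ 0.682 -0.066  0.037] top [ 0.685 -0.073  0.044]
side cap_red_mid 0.68 [221. 313. 340. 419.] 8060 zmax [-0.0004  0.0145] med [0.487 0.274 0.003] top [0.488 0.274 0.013]
   lm 0.9 [178.4 224.7]
top bench z [array([0.4934, 0.2678, 0.0117]), array([ 0.613 ,  0.1634, -0.0011]), array([ 0.508 , -0.1569, -0.0019])]
side bench z [array([0.5648, 0.1693, 0.0011]), array([ 6.514e-01, -5.040e-02,  5.000e-04])]
```

Run:
```python
from h import *
import pickle; cs=pickle.load(open('c0.pkl','rb'))
def tile(n,z,cx,cy,h=0.06): 
    im=ortho(cs[n],z,cx-h,cx+h,cy-h,cy+h,2.0); im=cv2.resize(im,(260,260)); 
    cv2.line(im,(130,0),(130,6),(255,255,255),1);cv2.line(im,(0,130),(6,130),(255,255,255),1); return im
L=[(0.044,.568,-.078),(0.044,.447,-.08),(0.042,.444,.075)]
cv2.imwrite('pics/o1.png',np.vstack([np.hstack([tile(n,*l) for l in L]) for n in cs]))
L=[(0.015,.488,.274,.09),(0.015,.464,-.282,.09)]
cv2.imwrite('pics/o2.png',np.vstack([np.hstack([tile(n,*l) for l in L]) for n in cs]))
```

```text
(no output)
```

View pics/o1.png

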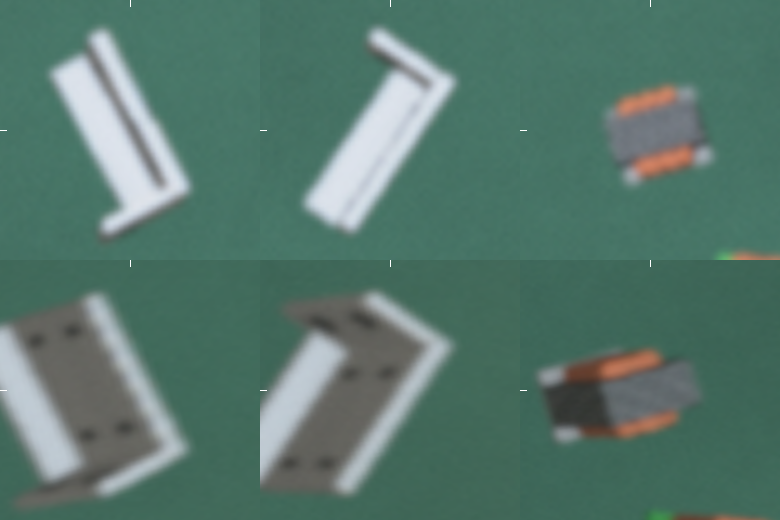

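View pics/o2.png

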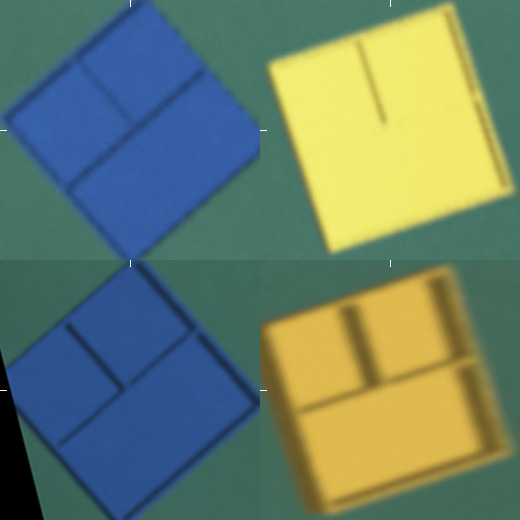

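```bash
cat > fit.py <<'E'
from h import *
from scipy.optimize import minimize
from scipy.spatial import cKDTree
def rect(x0,x1,y0,y1,s=.0015):
    X,Y=np.meshgrid(np.linspace(x0,x1,max(2,int((x1-x0)/s)+1)),np.linspace(y0,y1,max(2,int((y1-y0)/s)+1))); return np.stack([X.ravel(),Y.ravel()],1)
T={'earL':np.vstack([rect(-.042,.042,-.004,.004),rect(.036,.042,.004,.040)]),
'earR':np.vstack([rect(-.042,.042,-.004,.004),rect(.036,.042,-.040,-.004)]),
'core':rect(-.021,.021,-.011,.011),
'sq30':rect(-.015,.015,-.015,.015),
'tray':np.vstack([rect(-.0685,-.0655,-.0665,.0665),rect(.0655,.0685,-.0665,.0665),rect(-.0685,.0685,-.0665,-.0635),rect(-.0685,.0685,.0635,.0665),rect(.0005,.0035,-.0635,.0635),rect(.0035,.0655,-.0015,.0015)])}
a=np.linspace(0,2*np.pi,60); T['disc']=np.vstack([np.stack([r*np.cos(a),r*np.sin(a)],1) for r in np.linspace(0,.016,8)])
def fit(Q,name,g):
    t=T[name]; kt=cKDTree(t); kq=cKDTree(Q[:,:2]); c=.012
    def cost(p):
        R=np.array([[np.cos(p[2]),-np.sin(p[2])],[np.sin(p[2]),np.cos(p[2])]])
        a=kt.query((Q[:,:2]-p[:2])@R)[0]; b=kq.query(t@R.T+p[:2])[0]
        return 1e6*(np.minimum(a,c)**2).mean()+1e6*(np.minimum(b,c)**2).mean()
    best=None
    for d in np.radians([-15,-5,5,15]):
        r=minimize(cost,[g[0],g[1],g[2]+d],method='Nelder-Mead',options=dict(initial_simplex=np.array([[g[0],g[1],g[2]+d],[g[0]+.01,g[1],g[2]+d],[g[0],g[1]+.01,g[2]+d],[g[0],g[1],g[2]+d+.2]]),xatol=1e-5,fatol=1e-4))
        if best is None or r.fun<best.fun: best=r
    return best.x,best.fun
def pts(c,zlo,zhi,g,r):
    P=cloud(c).reshape(-1,3); P=P[np.isfinite(P[:,0])]
    return P[(P[:,2]>zlo)&(P[:,2]<zhi)&(np.hypot(P[:,0]-g[0],P[:,1]-g[1])<r)]
E
python3 - <<'E'
from fit import *
import pickle; cs=pickle.load(open('c0.pkl','rb'))
D=np.degrees
J=[('earL','earL',.036,.055,(.445,-.09,np.radians(-35)),.065),('earR','earR',.036,.055,(.57,-.085,np.radians(208)),.065),
('trafo','core',.036,.055,(.444,.075,np.radians(105)),.035),('relay','sq30',.038,.06,(.557,.074,.3),.03),('capB','disc',.038,.06,(.671,.082,0),.03),
('trayB','tray',.009,.02,(.488,.274,np.radians(40)),.1),('trayY','tray',.009,.02,(.464,-.282,np.radians(18)),.1)]
for nm,t,a,b,g,r in J:
    for n in ('top','side'):
        Q=pts(cs[n],a,b,g,r); x,f=fit(Q,t,g); print(nm,n,len(Q),x[:2].round(4),D(x[2]).round(1),round(f,1))
    Q=np.vstack([pts(cs[n],a,b,g,r) for n in cs]); x,f=fit(Q,t,g); print(nm,'both',len(Q),x[:2].round(4),D(x[2]).round(1),round(f,1))
E
```

```text
earL top 199 [ 0.4366 -0.0831] -33.7 1.4
earL side 280 [ 0.4355 -0.0806] -34.5 1.6
earL both 479 [ 0.436  -0.0816] -34.7 1.0
earR top 200 [ 0.5751 -0.0821] 208.3 1.5
earR side 267 [ 0.5739 -0.0811] 208.5 1.6
earR both 467 [ 0.5746 -0.0811] 208.9 1.1
trafo top 219 [0.4435 0.0737] 108.6 2.3
trafo side 299 [0.4434 0.0752] 104.9 1.9
trafo both 518 [0.4437 0.0741] 106.5 1.7
relay top 185 [0.5585 0.073 ] 17.9 1.4
relay side 267 [0.5573 0.0732] 17.1 1.3
relay both 452 [0.5582 0.0734] 18.8 0.9
capB top 167 [0.6739 0.081 ] 26.0 1.4
capB side 229 [0.6705 0.0825] 11.2 1.4
capB both 396 [0.6724 0.083 ] -15.5 1.1
trayB top 516 [0.4882 0.2715] 40.8 2.3
trayB side 1320 [0.4873 0.2725] 40.6 2.3
trayB both 1836 [0.4875 0.2725] 40.7 1.2
trayY top 518 [ 0.4651 -0.2826] 18.2 4.1
trayY side 600 [ 0.4646 -0.2815] 18.4 2.8
trayY both 1118 [ 0.4648 -0.282 ] 18.3 2.5
```

```bash
cat > plan.py <<'E'
from h import *
from scipy.spatial.transform import Rotation as Ro
def plan(wps):
    """wps: list of (x,y,z,jaw_deg or None). prints shift(mm)/rotvec in present tool axes"""
    o=telemetry.get_obs(); p=o['tool_pos']; R=Ro.from_euler('xyz',o['tool_rot'],degrees=True); M=R.as_matrix()
    jz=np.degrees(np.arctan2(M[1,2],M[0,2]))
    print('t',round(o['time_s'],2),'tcp',p.round(4),'jaw',round(jz,1),'tilt',M[:,0].round(3),'q',o['qpos'].round(0),'F',o['force'].round(1),'w',round(o['grip_width']*1e3,1))
    for x,y,z,j in wps:
        if j is None: j=jz
        opts=[]
        for k in (0,180):
            a=np.radians(j+k); zx=np.array([np.cos(a),np.sin(a),0]); tx=np.array([0,0,-1.]); ty=np.cross(zx,tx)
            rv=Ro.from_matrix(M.T@np.stack([tx,ty,zx],1)).as_rotvec(); opts.append(rv)
        opts.sort(key=np.linalg.norm)
        print(' shift',(1e3*M.T@(np.array([x,y,z])-p)).round(1).tolist(),'turn',opts[0].round(3).tolist(),'alt',opts[1].round(3).tolist(),'deg',np.degrees(np.linalg.norm(opts[0])).round(0))
E
python3 -c "
from plan import *
plan([(.5,.25,.16,55.5),(.436,-.082,.15,55.5),(.436,-.082,.10,55.5),(.436,-.082,.031,55.5)])"
```

```text
t 1.8 tcp [0.2416 0.6035 0.2396] jaw 68.2 tilt [ 0.  0. -1.] q [-67.  18.  -4.  83.   1.  79.  -3.] F [ 0.2 -0.3 -0.6] w 87.0
 shift [79.6, -371.2, -232.1] turn [0.221, 0.0, 0.0] alt [-2.92, -0.0, 0.0] deg 13.0
 shift [89.5, -435.2, -564.1] turn [0.221, 0.0, 0.0] alt [-2.92, -0.0, 0.0] deg 13.0
 shift [139.5, -435.2, -564.1] turn [0.221, 0.0, 0.0] alt [-2.92, -0.0, 0.0] deg 13.0
 shift [208.5, -435.2, -564.1] turn [0.221, 0.0, 0.0] alt [-2.92, -0.0, 0.0] deg 13.0
```

```bash
python3 -m pendant '[[87,[80,-371,-232],[0.221,0,0]],[87,[80,-371,-232],[0.221,0,0]],[87,[80,-371,-232],[0.221,0,0]],[87,[80,-371,-232],[0.221,0,0]],[87,[80,-371,-232],[0.221,0,0]],[87,[80,-371,-232],[0.221,0,0]],[87,[80,-371,-232],[0.221,0,0]],[87,[80,-371,-232],[0.221,0,0]],[87,[80,-371,-232],[0.221,0,0]],[87,[80,-371,-232],[0.221,0,0]]]' 40
python3 -c "
from plan import *
plan([(.436,-.082,.15,55.5),(.436,-.082,.10,55.5),(.436,-.082,.031,55.5)])"
```

```text
time_s: 2.63
tool_pos: [0.4844, 0.2709, 0.1647]
tool_rot: [-14.1, 89.9, 41.4]
force: [0.2, 0.5, -0.3]
grip_width: 0.087
t 2.63 tcp [0.4844 0.2709 0.1647] jaw 55.5 tilt [ 0.001  0.001 -1.   ] q [-43.  10.  12. 103.  -2.  68.  25.] F [ 0.2  0.5 -0.3] w 87.0
 shift [14.4, -159.8, -318.3] turn [0.001, 0.001, 0.0] alt [-3.141, -0.0, 0.002] deg 0.0
 shift [64.4, -159.8, -318.4] turn [0.001, 0.001, 0.0] alt [-3.141, -0.0, 0.002] deg 0.0
 shift [133.4, -159.8, -318.5] turn [0.001, 0.001, 0.0] alt [-3.141, -0.0, 0.002] deg 0.0
```

```bash
python3 -m pendant '[[87,[10,-160,-318],[0,0,0]],[87,[10,-160,-318],[0,0,0]],[87,[10,-160,-318],[0,0,0]],[87,[10,-160,-318],[0,0,0]],[87,[10,-160,-318],[0,0,0]],[87,[10,-160,-318],[0,0,0]],[87,[10,-160,-318],[0,0,0]],[87,[10,-160,-318],[0,0,0]],[87,[10,-160,-318],[0,0,0]],[87,[10,-160,-318],[0,0,0]]]'
python3 -c "
from plan import *
plan([(.436,-.082,.10,55.5),(.436,-.082,.031,55.5)])"
```

```text
time_s: 3.47
tool_pos: [0.4343, -0.0859, 0.155]
tool_rot: [-101.7, 89.9, -46.7]
force: [-0.9, 0.8, -0.2]
grip_width: 0.0867
t 3.47 tcp [ 0.4343 -0.0859  0.155 ] jaw 55.0 tilt [ 0.001 -0.001 -1.   ] q [-24.  -5.  30. 118.   3.  66.  60.] F [-0.9  0.8 -0.2] w 86.7
 shift [55.0, 0.9, 4.2] turn [-0.008, -0.0, 0.001] alt [3.133, 0.002, 0.0] deg 0.0
 shift [124.0, 1.0, 4.2] turn [-0.008, -0.0, 0.001] alt [3.133, 0.002, 0.0] deg 0.0
```

```bash
python3 -m pendant '[[87,[40,1,4],[0,0,0]],[87,[70,1,4],[0,0,0]],[87,[90,1,4],[0,0,0]],[87,[90,1,4],[0,0,0]]]'
python3 - <<'E'
from plan import *
plan([(.436,-.082,.031,55.5)])
c=optics.read_camera('side'); im=c['image'][150:300,270:430]; cv2.imwrite('pics/s1.png',cv2.resize(im,None,fx=4,fy=4))
E
```

```text
time_s: 3.8
tool_pos: [0.4335, -0.0754, 0.0611]
tool_rot: [127.3, 89.6, -177.1]
force: [-0.5, 0.4, 1.1]
grip_width: 0.0869
t 3.8 tcp [ 0.4335 -0.0754  0.0611] jaw 55.6 tilt [-0.008 -0.    -1.   ] q [-24.   3.  31. 124.  -2.  54.  64.] F [-0.5  0.4  1.1] w 86.9
 shift [30.0, -6.0, -3.9] turn [0.001, -0.005, -0.006] alt [-3.141, 0.009, -0.007] deg 0.0
```

View pics/s1.png

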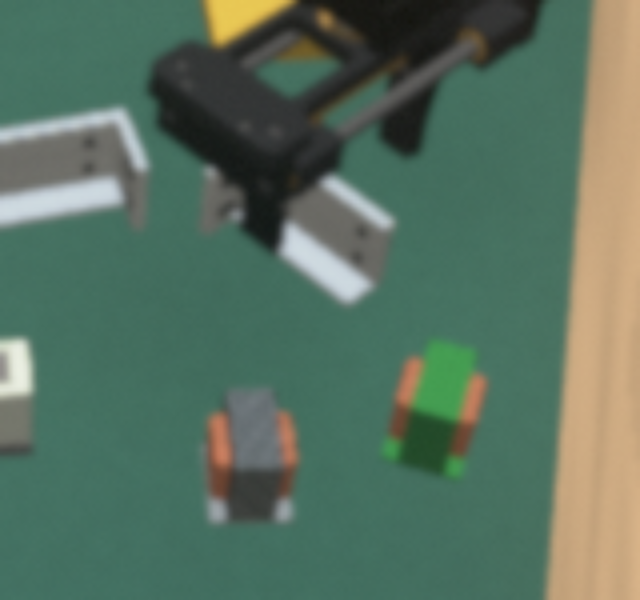

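The picture shows the fingers straddling the left-hand ear's plate (crop ~(300,210)) with the jaws square to it. I'll descend and close.

```bash
python3 -m pendant '[[87,[10,-6,-4],[0,0,0]],[87,[30,-6,-4],[0,0,0]],[87,[30,-6,-4],[0,0,0]]]'
python3 -c "
from plan import *
plan([(.436,-.082,.031,55.5)])"
```

```text
time_s: 4.1
tool_pos: [0.4391, -0.0826, 0.0341]
tool_rot: [123.8, 89.9, 179.3]
force: [-1.2, -0.2, -0.3]
grip_width: 0.0867
t 4.1 tcp [ 0.4391 -0.0826  0.0341] jaw 55.5 tilt [-0.002  0.    -1.   ] q [-23.   7.  31. 124.  -4.  50.  67.] F [-1.2 -0.2 -0.3] w 86.7
 shift [3.1, 2.9, -1.2] turn [0.001, -0.001, -0.001] alt [-3.141, 0.002, -0.001] deg 0.0
```

```bash
python3 -m pendant '[[87,[2,2,-1],[0,0,0]],[0,[2,2,-1],[0,0,0]],[0,[2,2,-1],[0,0,0]],[0,[2,2,-1],[0,0,0]],[0,[2,2,-1],[0,0,0]],[0,[2,2,-1],[0,0,0]],[0,[2,2,-1],[0,0,0]],[0,[2,2,-1],[0,0,0]],[0,[2,2,-1],[0,0,0]],[0,[2,2,-1],[0,0,0]]]' 40
python3 -c "
from plan import *
plan([(.436,-.082,.031,55.5)])"
```

```text
time_s: 4.93
tool_pos: [0.4372, -0.0827, 0.0326]
tool_rot: [115.3, 90.0, 170.8]
force: [-0.4, -0.2, 0.4]
grip_width: 0.0353
t 4.93 tcp [ 0.4372 -0.0827  0.0326] jaw 55.5 tilt [-0.  0. -1.] q [-23.   6.  31. 125.  -4.  50.  67.] F [-0.4 -0.2  0.4] w 35.3
 shift [1.6, 1.4, -0.1] turn [0.0, -0.0, -0.0] alt [-3.141, 0.0, -0.0] deg 0.0
```

```bash
python3 -m pendant '[[0,[1,1,0],[0,0,0]],[0,[1,1,0],[0,0,0]],[0,[1,1,0],[0,0,0]],[0,[1,1,0],[0,0,0]],[0,[1,1,0],[0,0,0]],[0,[1,1,0],[0,0,0]],[0,[1,1,0],[0,0,0]],[0,[1,1,0],[0,0,0]]]' 40
python3 -c "
from plan import *
plan([(.436,-.082,.031,55.5)])"
```

```text
time_s: 5.6
tool_pos: [0.4364, -0.0821, 0.0316]
tool_rot: [23.8, 90.0, 79.4]
force: [-0.6, -0.3, 0.3]
grip_width: 0.0072
t 5.6 tcp [ 0.4364 -0.0821  0.0316] jaw 55.5 tilt [ 0.  0. -1.] q [-23.   6.  31. 125.  -4.  50.  67.] F [-0.6 -0.3  0.3] w 7.2
 shift [0.6, 0.4, -0.1] turn [0.0, 0.0, -0.0] alt [-3.141, 0.0, 0.0] deg 0.0
```

```bash
python3 -m pendant '[[0,[-15,0,0],[0,0,0]],[0,[-45,0,0],[0,0,0]],[0,[-75,0,0],[0,0,0]],[0,[-85,0,0],[0,0,0]],[0,[-85,0,0],[0,0,0]]]'
python3 - <<'E'
from plan import *
plan([(.4519,.2418,.117,40.7)])
for n in ('top','side'):
  c=optics.read_camera(n); cv2.imwrite(f'pics/{n}2.png',c['image'])
E
```

```text
time_s: 6.02
tool_pos: [0.4386, -0.0822, 0.1191]
tool_rot: [-46.8, 89.7, 8.7]
force: [0.6, -0.6, -1.5]
grip_width: 0.0078
t 6.02 tcp [ 0.4386 -0.0822  0.1191] jaw 55.5 tilt [ 0.006  0.001 -1.   ] q [-24.  -2.  31. 120.   1.  61.  62.] F [ 0.6 -0.6 -1.5] w 7.8
 shift [2.5, 172.4, 274.6] turn [0.259, 0.005, 0.004] alt [-2.883, -0.005, 0.007] deg 15.0
```

View pics/side2.png

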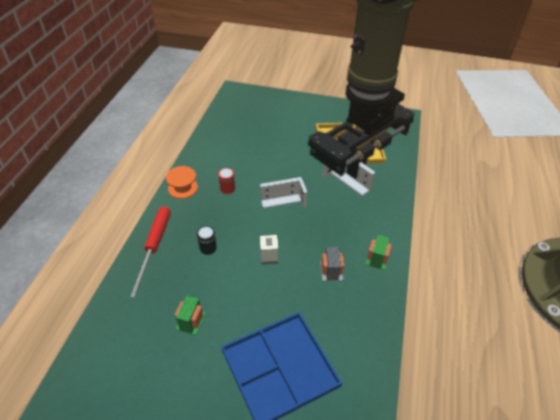

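The left ear is lifted, held level under the gripper at about (350,180). I'll carry it to the blue tray.

```bash
python3 -m pendant '[[0,[0,172,275],[0.259,0.003,0.003]],[0,[0,172,275],[0.259,0.003,0.003]],[0,[0,172,275],[0.259,0.003,0.003]],[0,[0,172,275],[0.259,0.003,0.003]],[0,[0,172,275],[0.259,0.003,0.003]],[0,[0,172,275],[0.259,0.003,0.003]],[0,[0,172,275],[0.259,0.003,0.003]],[0,[0,172,275],[0.259,0.003,0.003]],[0,[0,172,275],[0.259,0.003,0.003]],[0,[0,172,275],[0.259,0.003,0.003]]]'
python3 -c "
from plan import *
plan([(.4519,.2418,.05,40.7)])"
```

```text
time_s: 6.95
tool_pos: [0.4482, 0.2447, 0.114]
tool_rot: [153.6, 89.5, -165.4]
force: [0.4, -0.9, -1.3]
grip_width: 0.0077
t 6.95 tcp [0.4482 0.2447 0.114 ] jaw 41.0 tilt [-0.008 -0.002 -1.   ] q [-43.   8.  12. 111.  -2.  62.  11.] F [ 0.4 -0.9 -1.3] w 7.7
 shift [64.0, -4.8, 1.3] turn [0.006, -0.007, -0.004] alt [-3.136, 0.006, -0.011] deg 1.0
```

```bash
python3 -m pendant '[[0,[20,-4,1],[0,0,0]],[0,[50,-4,1],[0,0,0]],[0,[60,-4,1],[0,0,0]],[0,[60,-4,1],[0,0,0]],[0,[60,-4,1],[0,0,0]]]'
python3 - <<'E'
from plan import *
plan([(.4519,.2418,.035,40.7)])
c=optics.read_camera('side'); im=c['image'][270:420,190:400]; cv2.imwrite('pics/s3.png',cv2.resize(im,None,fx=3.5,fy=3.5))
E
```

```text
time_s: 7.37
tool_pos: [0.4528, 0.238, 0.0558]
tool_rot: [156.9, 89.6, -162.6]
force: [-0.4, -0.7, -1.1]
grip_width: 0.0075
t 7.37 tcp [0.4528 0.238  0.0558] jaw 40.6 tilt [-0.006 -0.002 -1.   ] q [-42.  12.  12. 114.  -3.  55.  13.] F [-0.4 -0.7 -1.1] w 7.5
 shift [20.8, 3.5, 1.9] turn [-0.002, -0.006, -0.003] alt [3.14, -0.004, 0.01] deg 0.0
```

View pics/s3.png

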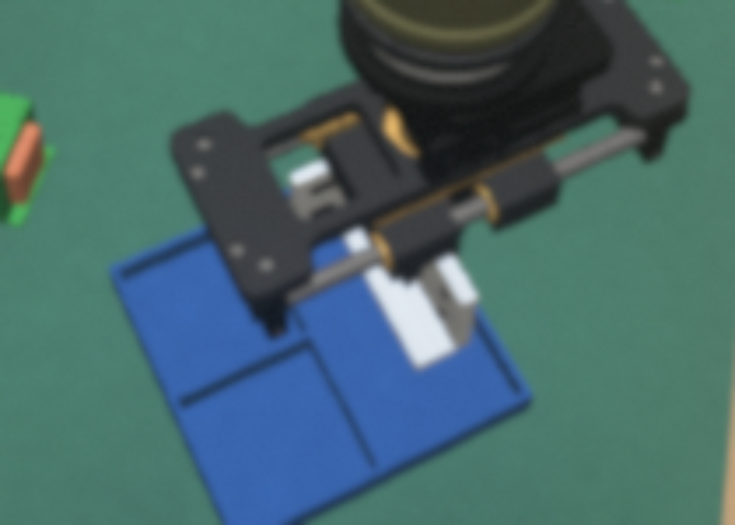

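Ear over the long bay of the blue tray, parallel to it. Lowering.

```bash
python3 -m pendant '[[0,[6,3,2],[0,0,0]],[0,[12,3,2],[0,0,0]],[0,[16,3,2],[0,0,0]],[0,[18,3,2],[0,0,0]],[0,[18,3,2],[0,0,0]],[0,[18,3,2],[0,0,0]]]'
python3 -c "
from plan import *
plan([(.4519,.2418,.035,40.7)])"
```

```text
time_s: 7.92
tool_pos: [0.4529, 0.2431, 0.0386]
tool_rot: [143.0, 89.8, -176.3]
force: [0.6, -0.6, -0.6]
grip_width: 0.0075
t 7.92 tcp [0.4529 0.2431 0.0386] jaw 40.7 tilt [-0.004 -0.    -1.   ] q [-42.  13.  12. 115.  -4.  52.  13.] F [ 0.6 -0.6 -0.6] w 7.5
 shift [3.6, -0.3, -1.6] turn [-0.0, -0.003, -0.003] alt [3.141, -0.004, 0.005] deg 0.0
```

```bash
python3 -m pendant '[[0,[1,0,-1],[0,0,0]],[0,[2,0,-1],[0,0,0]],[0,[3,0,-1],[0,0,0]],[0,[3,0,-1],[0,0,0]],[0,[3,0,-1],[0,0,0]],[0,[3,0,-1],[0,0,0]]]'
python3 -c "
from plan import *
plan([(.4519,.2418,.035,40.7)])"
```

```text
time_s: 8.42
tool_pos: [0.4522, 0.2425, 0.0357]
tool_rot: [141.0, 89.8, -178.3]
force: [0.8, 0.1, -0.8]
grip_width: 0.0074
t 8.42 tcp [0.4522 0.2425 0.0357] jaw 40.7 tilt [-0.004 -0.    -1.   ] q [-42.  14.  12. 115.  -4.  52.  13.] F [ 0.8  0.1 -0.8] w 7.4
 shift [0.7, -0.3, -0.7] turn [-0.0, -0.003, -0.003] alt [3.141, -0.004, 0.005] deg 0.0
```

```bash
python3 -m pendant '[[0,[1,0,0],[0,0,0]],[0,[1.5,0,0],[0,0,0]],[0,[1.5,0,0],[0,0,0]]]'
python3 -m pendant '[[16,[0,0,0],[0,0,0]],[16,[0,0,0],[0,0,0]],[16,[0,0,0],[0,0,0]],[16,[0,0,0],[0,0,0]]]'
python3 -c "
from plan import *
plan([(.4519,.2418,.035,40.7)])"
```

```text
time_s: 8.67
tool_pos: [0.4523, 0.2427, 0.0346]
tool_rot: [137.6, 89.8, 178.3]
force: [-1.7, -0.6, 4.3]
grip_width: 0.0078
time_s: 9.0
tool_pos: [0.4522, 0.2424, 0.034]
tool_rot: [142.4, 89.8, -176.9]
force: [-0.3, -0.3, 0.4]
grip_width: 0.0153
t 9.0 tcp [0.4522 0.2424 0.034 ] jaw 40.7 tilt [-0.004 -0.    -1.   ] q [-42.  14.  12. 115.  -4.  52.  13.] F [-0.3 -0.3  0.4] w 15.3
 shift [-1.0, -0.3, -0.6] turn [-0.0, -0.003, -0.003] alt [3.141, -0.004, 0.005] deg 0.0
```

```bash
python3 -m pendant '[[20,[-20,0,0],[0,0,0]],[20,[-60,0,0],[0,0,0]],[60,[-90,0,0],[0,0,0]],[60,[-90,0,0],[0,0,0]]]'
python3 - <<'E'
from plan import *
plan([(.672,.0825,.12,40.7),(.672,.0825,.034,40.7)])
c=optics.read_camera('side'); im=c['image'][270:420,190:400]; cv2.imwrite('pics/s4.png',cv2.resize(im,None,fx=3.5,fy=3.5))
E
```

```text
time_s: 9.33
tool_pos: [0.4564, 0.2446, 0.1305]
tool_rot: [9.8, 89.5, 50.5]
force: [0.9, 1.4, 0.1]
grip_width: 0.0268
t 9.33 tcp [0.4564 0.2446 0.1305] jaw 40.7 tilt [ 0.005  0.006 -1.   ] q [-43.   7.  12. 110.  -2.  63.  11.] F [0.9 1.4 0.1] w 26.8
 shift [10.6, -263.5, 57.8] turn [-0.001, 0.008, -0.001] alt [3.141, -0.002, -0.013] deg 0.0
 shift [96.5, -263.6, 57.1] turn [-0.001, 0.008, -0.001] alt [3.141, -0.002, -0.013] deg 0.0
```

View pics/s4.png

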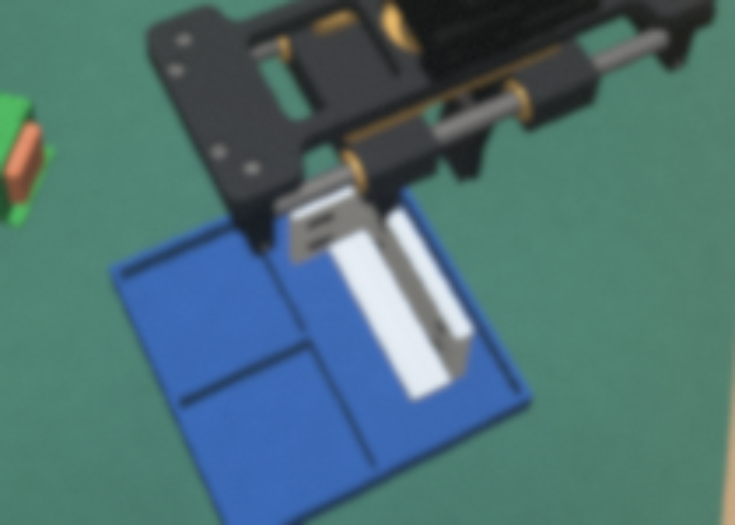

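The left ear stands flat in the long bay. Next is the black capacitor.

```bash
python3 -m pendant '[[60,[10,-264,58],[0,0.006,0]],[60,[10,-264,58],[0,0.006,0]],[60,[10,-264,58],[0,0.006,0]],[60,[10,-264,58],[0,0.006,0]],[60,[10,-264,58],[0,0.006,0]],[60,[10,-264,58],[0,0.006,0]],[60,[10,-264,58],[0,0.006,0]],[60,[10,-264,58],[0,0.006,0]],[60,[10,-264,58],[0,0.006,0]]]'
python3 - <<'E'
from plan import *
plan([(.672,.0825,.034,40.7)])
c=optics.read_camera('side'); im=c['image'][170:300,130:300]; cv2.imwrite('pics/s5.png',cv2.resize(im,None,fx=4,fy=4))
E
```

```text
time_s: 10.13
tool_pos: [0.6681, 0.0783, 0.111]
tool_rot: [164.2, 89.3, -155.2]
force: [-0.9, 0.5, -0.4]
grip_width: 0.06
t 10.13 tcp [0.6681 0.0783 0.111 ] jaw 40.5 tilt [-0.012 -0.005 -1.   ] q [-24.  27.  20.  88.  -9.  67.  38.] F [-0.9  0.5 -0.4] w 60.0
 shift [77.0, 0.4, 6.7] turn [-0.003, -0.012, -0.004] alt [3.138, -0.006, 0.02] deg 1.0
```

View pics/s5.png

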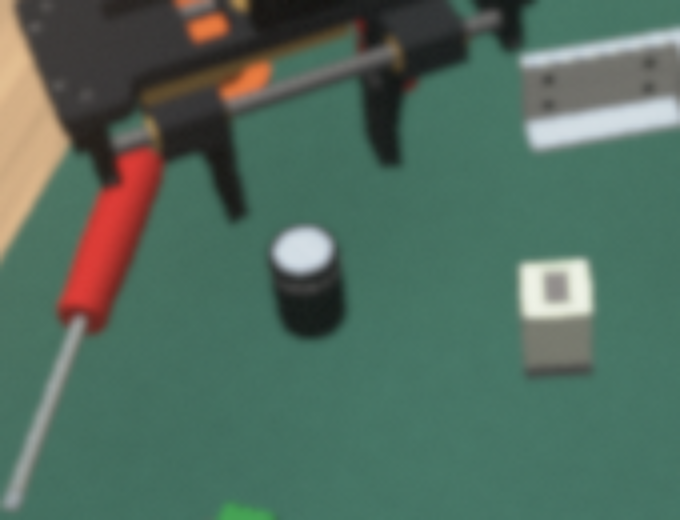

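Black capacitor (full frame ≈(207,240)): black body, bare top, grey band. It sits centred below the fingers; the red one is well to the right. Descending.

```bash
python3 -m pendant '[[60,[10,0,6],[0,-0.01,0]],[60,[35,0,6],[0,-0.01,0]],[60,[55,0,6],[0,-0.01,0]],[60,[70,0,6],[0,-0.01,0]],[60,[76,0,6],[0,-0.01,0]],[60,[76,0,6],[0,-0.01,0]],[60,[76,0,6],[0,-0.01,0]]]' 
python3 -c "
from plan import *
plan([(.672,.0825,.034,40.7)])"
```

```text
time_s: 10.77
tool_pos: [0.6722, 0.0849, 0.0373]
tool_rot: [69.4, 89.8, 110.1]
force: [-0.6, 0.5, -0.1]
grip_width: 0.0601
t 10.77 tcp [0.6722 0.0849 0.0373] jaw 40.8 tilt [-0.001  0.003 -1.   ] q [-23.  31.  19.  91. -11.  59.  39.] F [-0.6  0.5 -0.1] w 60.1
 shift [3.3, -1.7, -1.7] turn [0.001, 0.001, -0.003] alt [-3.141, 0.005, 0.002] deg 0.0
```

```bash
python3 -m pendant '[[45,[2,-1,-1],[0,0,0]],[20,[2,-1,-1],[0,0,0]],[20,[2,-1,-1],[0,0,0]],[20,[2,-1,-1],[0,0,0]],[20,[2,-1,-1],[0,0,0]],[20,[2,-1,-1],[0,0,0]],[20,[2,-1,-1],[0,0,0]],[20,[2,-1,-1],[0,0,0]]]' 25
python3 -c "
from plan import *
plan([(.672,.0825,.034,40.7)])"
```

```text
time_s: 11.43
tool_pos: [0.6726, 0.0824, 0.0356]
tool_rot: [59.9, 89.8, 100.5]
force: [-0.3, -0.4, 2.4]
grip_width: 0.0314
t 11.43 tcp [0.6726 0.0824 0.0356] jaw 40.7 tilt [-0.     0.003 -1.   ] q [-23.  32.  19.  91. -11.  59.  39.] F [-0.3 -0.4  2.4] w 31.4
 shift [1.6, 0.5, -0.4] turn [-0.0, 0.001, -0.002] alt [3.141, -0.004, -0.002] deg 0.0
```

```bash
python3 -m pendant '[[20,[-15,0,0],[0,0,0]],[20,[-45,0,0],[0,0,0]],[20,[-80,0,0],[0,0,0]],[20,[-90,0,0],[0,0,0]]]' 
python3 -c "
from plan import *
plan([(.4925,.3196,.12,40.7)])"
```

```text
time_s: 11.77
tool_pos: [0.6753, 0.0821, 0.1317]
tool_rot: [-12.3, 89.5, 28.3]
force: [1.0, -0.3, 0.9]
grip_width: 0.031
t 11.77 tcp [0.6753 0.0821 0.1317] jaw 40.7 tilt [ 0.007  0.004 -1.   ] q [-24.  26.  20.  87. -10.  68.  38.] F [ 1.  -0.3  0.9] w 31.0
 shift [11.4, 299.4, 16.0] turn [-0.001, 0.008, 0.002] alt [3.141, 0.003, -0.012] deg 0.0
```

```bash
python3 -m pendant '[[20,[5,300,17],[0,0.005,0]],[20,[5,300,17],[0,0.005,0]],[20,[5,300,17],[0,0.005,0]],[20,[5,300,17],[0,0.005,0]],[20,[5,300,17],[0,0.005,0]],[20,[5,300,17],[0,0.005,0]],[20,[5,300,17],[0,0.005,0]],[20,[5,300,17],[0,0.005,0]],[20,[5,300,17],[0,0.005,0]],[20,[5,300,17],[0,0.005,0]]]' 
python3 -c "
from plan import *
plan([(.4925,.3196,.039,40.7)])"
```

```text
time_s: 12.6
tool_pos: [0.4895, 0.3211, 0.1214]
tool_rot: [152.6, 89.7, -166.6]
force: [0.3, 0.3, -1.0]
grip_width: 0.0313
t 12.6 tcp [0.4895 0.3211 0.1214] jaw 40.8 tilt [-0.004 -0.001 -1.   ] q [-47.  16.  13. 101.  -4.  64.   8.] F [ 0.3  0.3 -1. ] w 31.3
 shift [82.4, -3.2, 1.7] turn [0.002, -0.004, -0.002] alt [-3.14, 0.003, -0.006] deg 0.0
```

```bash
python3 -m pendant '[[20,[15,-2,1],[0,0,0]],[20,[40,-2,1],[0,0,0]],[20,[60,-2,1],[0,0,0]],[20,[70,-2,1],[0,0,0]],[20,[76,-2,1],[0,0,0]],[20,[76,-2,1],[0,0,0]],[20,[76,-2,1],[0,0,0]],[20,[76,-2,1],[0,0,0]]]' 
python3 -c "
from plan import *
plan([(.4925,.3196,.0386,40.7)])"
```

```text
time_s: 13.27
tool_pos: [0.4926, 0.32, 0.0463]
tool_rot: [131.1, 89.8, 171.8]
force: [1.0, 0.4, -0.8]
grip_width: 0.0314
t 13.27 tcp [0.4926 0.32   0.0463] jaw 40.6 tilt [-0.003  0.    -1.   ] q [-46.  21.  13. 104.  -6.  56.   9.] F [ 1.   0.4 -0.8] w 31.4
 shift [7.7, -0.3, -0.3] turn [-0.001, -0.002, -0.002] alt [3.141, -0.004, 0.003] deg 0.0
```

```bash
python3 -m pendant '[[20,[2,0,0],[0,0,0]],[20,[4,0,0],[0,0,0]],[20,[6,0,0],[0,0,0]],[20,[7,0,0],[0,0,0]],[20,[7.5,0,0],[0,0,0]],[20,[7.5,0,0],[0,0,0]]]' 
python3 -c "
from plan import *
plan([(.4925,.3196,.0386,40.7)])"
```

```text
time_s: 13.77
tool_pos: [0.4915, 0.3199, 0.0386]
tool_rot: [144.9, 89.7, -174.4]
force: [-1.9, -2.2, 5.3]
grip_width: 0.0311
t 13.77 tcp [0.4915 0.3199 0.0386] jaw 40.7 tilt [-0.005 -0.    -1.   ] q [-46.  21.  13. 105.  -6.  55.  10.] F [-1.9 -2.2  5.3] w 31.1
 shift [-0.0, -0.9, 0.5] turn [-0.0, -0.004, -0.003] alt [3.141, -0.004, 0.006] deg 0.0
```

Contact with the bay floor (5 N, height as expected). Releasing.

```bash
python3 -m pendant '[[44,[0,0,0],[0,0,0]],[44,[0,0,0],[0,0,0]],[44,[0,0,0],[0,0,0]],[44,[-20,0,0],[0,0,0]],[44,[-60,0,0],[0,0,0]],[60,[-90,0,0],[0,0,0]],[60,[-90,0,0],[0,0,0]]]'
python3 - <<'E'
from plan import *
plan([(.558,.0733,.12,-71.2)])
c=optics.read_camera('side'); im=c['image'][270:420,190:400]; cv2.imwrite('pics/s6.png',cv2.resize(im,None,fx=3.5,fy=3.5))
E
```

```text
time_s: 14.35
tool_pos: [0.4955, 0.3222, 0.1343]
tool_rot: [15.8, 89.6, 56.5]
force: [0.8, 0.5, 0.6]
grip_width: 0.051
t 14.35 tcp [0.4955 0.3222 0.1343] jaw 40.7 tilt [ 0.004  0.006 -1.   ] q [-47.  15.  13. 100.  -4.  65.   8.] F [0.8 0.5 0.6] w 51.0
 shift [13.0, -229.5, -114.9] turn [-1.189, 0.008, 0.002] alt [1.952, 0.003, -0.008] deg 68.0
```

View pics/s6.png

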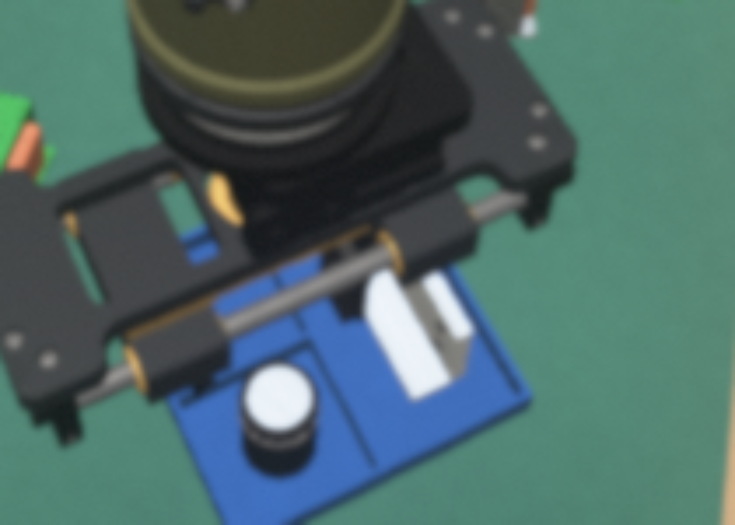

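```bash
python3 -m pendant '[[60,[8,-230,-115],[-1.189,0,0]],[60,[8,-230,-115],[-1.189,0,0]],[60,[8,-230,-115],[-1.189,0,0]],[60,[8,-230,-115],[-1.189,0,0]],[60,[8,-230,-115],[-1.189,0,0]],[60,[8,-230,-115],[-1.189,0,0]],[60,[8,-230,-115],[-1.189,0,0]],[60,[8,-230,-115],[-1.189,0,0]],[60,[8,-230,-115],[-1.189,0,0]],[60,[8,-230,-115],[-1.189,0,0]]]'
python3 - <<'E'
from plan import *
plan([(.558,.0733,.034,-71.2)])
c=optics.read_camera('side'); im=c['image'][170:300,200:370]; cv2.imwrite('pics/s7.png',cv2.resize(im,None,fx=4,fy=4))
E
```

```text
time_s: 15.23
tool_pos: [0.5538, 0.0694, 0.1179]
tool_rot: [81.2, 89.6, -169.7]
force: [-0.7, -0.3, 0.3]
grip_width: 0.0602
t 15.23 tcp [0.5538 0.0694 0.1179] jaw 109.1 tilt [-0.007 -0.001 -1.   ] q [-23.  13.  15. 105.  -4.  63. 102.] F [-0.7 -0.3  0.3] w 60.2
 shift [83.9, -5.8, 2.3] turn [0.004, 0.001, -0.007] alt [-3.137, 0.011, 0.002] deg 0.0
```

View pics/s7.png

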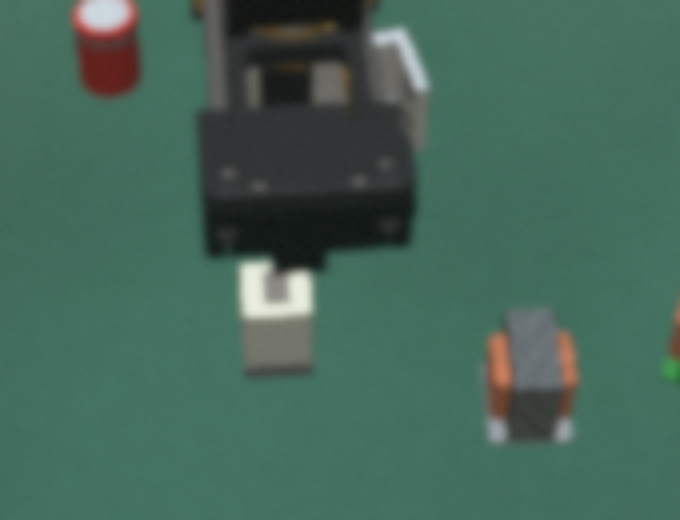

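White relay (crop (277,310)) below the jaws. Descending.

```bash
python3 -m pendant '[[60,[10,-4,2],[0,0,-0.006]],[60,[40,-4,2],[0,0,-0.006]],[60,[60,-4,2],[0,0,-0.006]],[60,[75,-4,2],[0,0,-0.006]],[60,[82,-4,2],[0,0,-0.006]],[60,[82,-4,2],[0,0,-0.006]],[60,[82,-4,2],[0,0,-0.006]]]' 
python3 -c "
from plan import *
plan([(.558,.0733,.034,-71.2)])"
```

```text
time_s: 15.87
tool_pos: [0.5571, 0.0737, 0.0369]
tool_rot: [-21.7, 90.0, 87.0]
force: [0.4, -0.1, 0.4]
grip_width: 0.0596
t 15.87 tcp [0.5571 0.0737 0.0369] jaw 108.7 tilt [ 0.     0.001 -1.   ] q [-22.  19.  14. 108.  -6.  54. 103.] F [ 0.4 -0.1  0.4] w 59.6
 shift [2.9, -0.7, -0.7] turn [-0.001, 0.001, 0.0] alt [3.141, 0.0, -0.001] deg 0.0
```

```bash
python3 -m pendant '[[40,[2,-1,0],[0,0,0]],[20,[2,-1,0],[0,0,0]],[20,[2,-1,0],[0,0,0]],[20,[2,-1,0],[0,0,0]],[20,[2,-1,0],[0,0,0]],[20,[2,-1,0],[0,0,0]],[20,[2,-1,0],[0,0,0]],[20,[2,-1,0],[0,0,0]],[20,[2,-1,0],[0,0,0]]]' 25
python3 -c "
from plan import *
plan([(.558,.0733,.034,-71.2)])"
```

```text
time_s: 16.62
tool_pos: [0.5585, 0.0738, 0.0358]
tool_rot: [-67.9, 89.9, 40.9]
force: [-1.4, -0.7, 3.7]
grip_width: 0.0299
t 16.62 tcp [0.5585 0.0738 0.0358] jaw 108.8 tilt [ 0.001  0.001 -1.   ] q [-22.  19.  14. 108.  -6.  53. 103.] F [-1.4 -0.7  3.7] w 29.9
 shift [1.8, 0.7, -0.3] turn [-0.0, 0.001, 0.002] alt [3.142, 0.003, -0.001] deg 0.0
```

Gripped at 29.9 mm. Lift.

```bash
python3 -m pendant '[[20,[-15,0,0],[0,0,0]],[20,[-45,0,0],[0,0,0]],[20,[-80,0,0],[0,0,0]],[20,[-90,0,0],[0,0,0]]]' 
python3 -c "
from plan import *
plan([(.5348,.2704,.12,130.7)])"
```

```text
time_s: 16.95
tool_pos: [0.5607, 0.0741, 0.13]
tool_rot: [-88.6, 89.6, 20.2]
force: [0.9, 0.2, 0.1]
grip_width: 0.0296
t 16.95 tcp [0.5607 0.0741 0.13  ] jaw 108.8 tilt [ 0.007  0.003 -1.   ] q [-23.  12.  15. 104.  -4.  64. 102.] F [0.9 0.2 0.1] w 29.6
 shift [10.3, -38.7, 194.1] turn [-0.382, -0.001, 0.008] alt [2.759, 0.011, 0.002] deg 22.0
```

```bash
python3 -m pendant '[[20,[6,-39,194],[-0.382,0,0.005]],[20,[6,-39,194],[-0.382,0,0.005]],[20,[6,-39,194],[-0.382,0,0.005]],[20,[6,-39,194],[-0.382,0,0.005]],[20,[6,-39,194],[-0.382,0,0.005]],[20,[6,-39,194],[-0.382,0,0.005]],[20,[6,-39,194],[-0.382,0,0.005]],[20,[6,-39,194],[-0.382,0,0.005]]]'
python3 - <<'E'
from plan import *
plan([(.5348,.2704,.0388,130.7)])
c=optics.read_camera('side'); im=c['image'][270:420,190:400]; cv2.imwrite('pics/s8.png',cv2.resize(im,None,fx=3.5,fy=3.5))
E
```

```text
time_s: 17.62
tool_pos: [0.5324, 0.2691, 0.1189]
tool_rot: [81.9, 89.7, -147.4]
force: [-0.2, -1.1, -0.1]
grip_width: 0.0302
t 17.62 tcp [0.5324 0.2691 0.1189] jaw 130.7 tilt [-0.004 -0.003 -1.   ] q [-34.  17.   6.  99.  -2.  64. 103.] F [-0.2 -1.1 -0.1] w 30.2
 shift [80.1, -3.1, -0.7] turn [-0.0, 0.001, -0.005] alt [3.141, -0.008, -0.001] deg 0.0
```

View pics/s8.png

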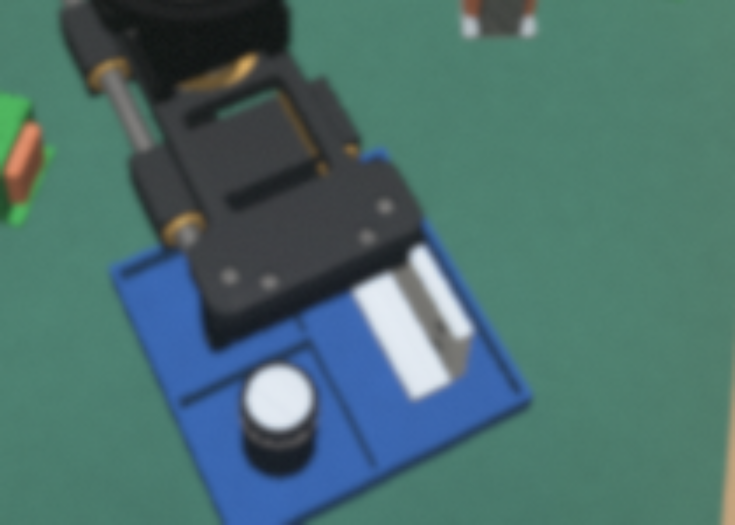

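```bash
python3 -m pendant '[[20,[15,-2,0],[0,0,-0.003]],[20,[40,-2,0],[0,0,-0.003]],[20,[60,-2,0],[0,0,-0.003]],[20,[70,-2,0],[0,0,-0.003]],[20,[76,-2,0],[0,0,-0.003]],[20,[76,-2,0],[0,0,-0.003]],[20,[76,-2,0],[0,0,-0.003]],[20,[76,-2,0],[0,0,-0.003]]]' 
python3 -c "
from plan import *
plan([(.5348,.2704,.0388,130.7)])"
```

```text
time_s: 18.33
tool_pos: [0.5349, 0.2714, 0.0449]
tool_rot: [-65.4, 89.9, 65.2]
force: [-1.3, -0.2, -0.9]
grip_width: 0.0297
t 18.33 tcp [0.5349 0.2714 0.0449] jaw 130.7 tilt [ 0.001  0.002 -1.   ] q [-34.  22.   5. 102.  -2.  56. 103.] F [-1.3 -0.2 -0.9] w 29.7
 shift [6.1, 0.7, -0.7] turn [-0.001, 0.001, 0.002] alt [3.141, 0.003, -0.001] deg 0.0
```

```bash
python3 -m pendant '[[20,[2,0,0],[0,0,0]],[20,[4,0,0],[0,0,0]],[20,[5,0,0],[0,0,0]],[20,[6,0,0],[0,0,0]],[20,[6,0,0],[0,0,0]],[20,[6,0,0],[0,0,0]]]' 
python3 -c "
from plan import *
plan([(.5348,.2704,.0388,130.7)])"
```

```text
time_s: 18.83
tool_pos: [0.534, 0.2714, 0.0388]
tool_rot: [3.6, 89.9, 134.3]
force: [-2.6, -1.3, 7.3]
grip_width: 0.0299
t 18.83 tcp [0.534  0.2714 0.0388] jaw 130.7 tilt [-0.001  0.001 -1.   ] q [-34.  22.   5. 103.  -2.  55. 103.] F [-2.6 -1.3  7.3] w 29.9
 shift [0.0, 0.0, -1.3] turn [-0.0, 0.001, -0.0] alt [3.142, -0.0, -0.002] deg 0.0
```

```bash
python3 -m pendant '[[42,[0,0,0],[0,0,0]],[42,[0,0,0],[0,0,0]],[42,[0,0,0],[0,0,0]],[42,[-20,0,0],[0,0,0]],[42,[-60,0,0],[0,0,0]],[60,[-90,0,0],[0,0,0]],[60,[-90,0,0],[0,0,0]]]'
python3 - <<'E'
from plan import *
plan([(.5746,-.0811,.12,118.7)])
E
```

```text
time_s: 19.42
tool_pos: [0.5378, 0.2731, 0.1345]
tool_rot: [-94.8, 89.4, 35.9]
force: [0.7, 0.7, 1.0]
grip_width: 0.049
t 19.42 tcp [0.5378 0.2731 0.1345] jaw 130.7 tilt [ 0.009  0.006 -1.   ] q [-34.  16.   6.  98.  -2.  65. 103.] F [0.7 0.7 1. ] w 49.0
 shift [12.6, 203.2, -292.6] turn [0.209, 0.0, 0.011] alt [-2.932, -0.016, 0.0] deg 12.0
```

```bash
python3 -m pendant '[[60,[6,203,-293],[0.209,0,0.006]],[60,[6,203,-293],[0.209,0,0.006]],[60,[6,203,-293],[0.209,0,0.006]],[60,[6,203,-293],[0.209,0,0.006]],[60,[6,203,-293],[0.209,0,0.006]],[60,[6,203,-293],[0.209,0,0.006]],[60,[6,203,-293],[0.209,0,0.006]],[60,[6,203,-293],[0.209,0,0.006]],[60,[6,203,-293],[0.209,0,0.006]],[60,[6,203,-293],[0.209,0,0.006]]]'
python3 - <<'E'
from plan import *
plan([(.5746,-.0811,.031,118.7)])
c=optics.read_camera('side'); im=np.hstack([cv2.resize(c['image'][270:420,200:370],None,fx=2.4,fy=2.4),cv2.resize(c['image'][130:280,220:380],None,fx=2.4,fy=2.4)]); cv2.imwrite('pics/s9.png',im)
E
```

```text
time_s: 20.25
tool_pos: [0.5705, -0.0918, 0.1212]
tool_rot: [112.2, 89.5, -129.7]
force: [0.2, 0.2, 0.5]
grip_width: 0.0599
t 20.25 tcp [ 0.5705 -0.0918  0.1212] jaw 118.1 tilt [-0.006 -0.007 -1.   ] q [-11.  15.  20. 102.  -5.  64. 129.] F [0.2 0.2 0.5] w 59.9
 shift [90.1, -9.4, 7.8] turn [-0.01, -0.003, -0.008] alt [3.132, -0.013, 0.005] deg 1.0
```

View pics/s9.png

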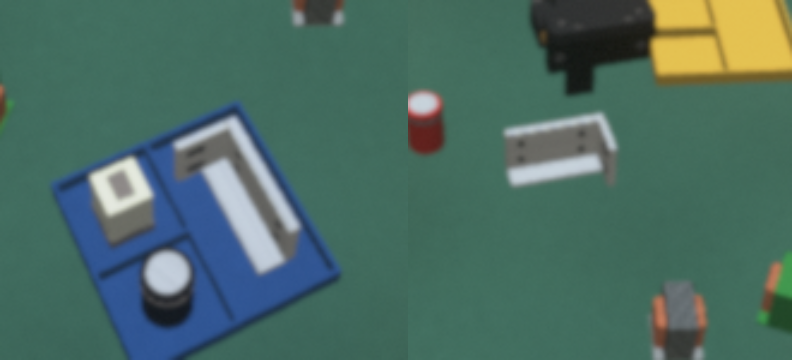

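Blue kit complete: left ear, capacitor and relay all upright. On the right, the right-hand ear (crop (560,150)) lies under the fingers: flange end away, it points right. Descending.

```bash
python3 -m pendant '[[60,[10,-6,6],[0,0,-0.006]],[60,[40,-6,6],[0,0,-0.006]],[60,[60,-6,6],[0,0,-0.006]],[60,[75,-6,6],[0,0,-0.006]],[60,[75,-6,6],[0,0,-0.006]],[60,[75,-6,6],[0,0,-0.006]]]'
python3 - <<'E'
from plan import *
plan([(.5746,-.0811,.031,118.7)])
c=optics.read_camera('side'); im=cv2.resize(c['image'][130:280,220:380],None,fx=3.6,fy=3.6); cv2.imwrite('pics/s10.png',im)
E
```

```text
time_s: 20.8
tool_pos: [0.5721, -0.0728, 0.0449]
tool_rot: [44.0, 89.8, 162.9]
force: [0.1, -0.1, -0.1]
grip_width: 0.0598
t 20.8 tcp [ 0.5721 -0.0728  0.0449] jaw 118.9 tilt [-0.003  0.001 -1.   ] q [-11.  20.  18. 106.  -7.  55. 129.] F [ 0.1 -0.1 -0.1] w 59.8
 shift [13.9, 1.8, -8.5] turn [0.003, 0.003, -0.003] alt [-3.138, 0.004, 0.004] deg 0.0
```

View pics/s10.png

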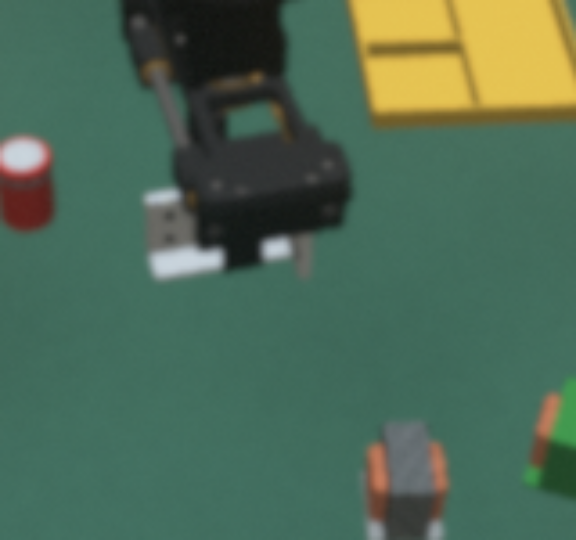

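```bash
python3 -m pendant '[[60,[4,2,-7],[0,0,0]],[40,[10,2,-7],[0,0,0]],[30,[12,2,-7],[0,0,0]],[20,[12,2,-7],[0,0,0]],[20,[12,2,-7],[0,0,0]],[20,[12,2,-7],[0,0,0]],[20,[12,2,-7],[0,0,0]]]' 
python3 -c "
from plan import *
plan([(.5746,-.0811,.031,118.7)])"
```

```text
time_s: 21.43
tool_pos: [0.5747, -0.0825, 0.0345]
tool_rot: [42.8, 90.0, 161.5]
force: [-0.4, -1.0, -0.0]
grip_width: 0.0279
t 21.43 tcp [ 0.5747 -0.0825  0.0345] jaw 118.7 tilt [-0.  0. -1.] q [-10.  21.  18. 106.  -8.  54. 131.] F [-0.4 -1.  -0. ] w 27.9
 shift [3.5, -0.6, 1.3] turn [0.0, 0.0, -0.0] alt [-3.141, 0.0, 0.001] deg 0.0
```

```bash
python3 -m pendant '[[0,[2,0,1],[0,0,0]],[0,[3,0,1],[0,0,0]],[0,[3,0,1],[0,0,0]],[0,[3,0,1],[0,0,0]],[0,[3,0,1],[0,0,0]],[0,[3,0,1],[0,0,0]],[0,[3,0,1],[0,0,0]],[0,[3,0,1],[0,0,0]]]' 40
python3 -c "
from plan import *
plan([(.5746,-.0811,.031,118.7)])"
```

```text
time_s: 22.1
tool_pos: [0.5738, -0.0816, 0.0311]
tool_rot: [55.2, 89.9, 173.9]
force: [0.2, 0.8, -1.9]
grip_width: 0.0079
t 22.1 tcp [ 0.5738 -0.0816  0.0311] jaw 118.7 tilt [-0.001  0.    -1.   ] q [-10.  21.  18. 106.  -8.  54. 131.] F [ 0.2  0.8 -1.9] w 7.9
 shift [0.1, -0.9, 0.1] turn [0.0, 0.001, -0.001] alt [-3.141, 0.002, 0.001] deg 0.0
```

```bash
python3 -m pendant '[[0,[-15,0,0],[0,0,0]],[0,[-45,0,0],[0,0,0]],[0,[-80,0,0],[0,0,0]],[0,[-90,0,0],[0,0,0]]]' 
python3 -c "
from plan import *
plan([(.4202,-.2968,.12,18.3)])"
```

```text
time_s: 22.43
tool_pos: [0.5769, -0.0822, 0.1263]
tool_rot: [-120.5, 89.6, -1.8]
force: [1.5, -0.2, -1.1]
grip_width: 0.0074
t 22.43 tcp [ 0.5769 -0.0822  0.1263] jaw 118.7 tilt [ 0.006 -0.    -1.   ] q [-11.  15.  19. 102.  -5.  64. 129.] F [ 1.5 -0.2 -1.1] w 7.4
 shift [5.3, 240.5, -113.0] turn [-1.389, -0.006, 0.002] alt [1.752, 0.002, 0.007] deg 80.0
```

```bash
python3 -m pendant '[[0,[4,240,-113],[1.752,0,0.004]],[0,[4,240,-113],[1.752,0,0.004]],[0,[4,240,-113],[1.752,0,0.004]],[0,[4,240,-113],[1.752,0,0.004]],[0,[4,240,-113],[1.752,0,0.004]],[0,[4,240,-113],[1.752,0,0.004]],[0,[4,240,-113],[1.752,0,0.004]],[0,[4,240,-113],[1.752,0,0.004]],[0,[4,240,-113],[1.752,0,0.004]],[0,[4,240,-113],[1.752,0,0.004]]]' 
python3 -c "
from plan import *
plan([(.4202,-.2968,.12,18.3)])"
```

```text
time_s: 23.27
tool_pos: [0.4173, -0.2964, 0.1171]
tool_rot: [119.9, 89.8, 166.6]
force: [0.2, 0.3, -2.1]
grip_width: 0.0077
t 23.27 tcp [ 0.4173 -0.2964  0.1171] jaw 46.7 tilt [-0.004  0.001 -1.   ] q [ -1.   8.  36. 112.  -5.  62.  84.] F [ 0.2  0.3 -2.1] w 7.7
 shift [-2.9, -2.4, 1.7] turn [0.495, -0.003, -0.003] alt [-2.647, 0.004, -0.004] deg 28.0
```

```bash
python3 -m pendant '[[0,[0,-2,1],[0.495,0,0]],[0,[0,-2,1],[0.495,0,0]],[0,[0,-2,1],[0.495,0,0]],[0,[0,-2,1],[0.495,0,0]],[0,[0,-2,1],[0.495,0,0]],[0,[0,-2,1],[0.495,0,0]]]'
python3 - <<'E'
from plan import *
plan([(.4202,-.2968,.0341,18.3)])
c=optics.read_camera('side'); cv2.imwrite('pics/s11.png',cv2.resize(c['image'][70:220,260:430],None,fx=4,fy=4))
E
```

```text
time_s: 23.77
tool_pos: [0.4199, -0.2965, 0.1171]
tool_rot: [152.3, 89.8, 171.2]
force: [-0.5, -0.6, -2.1]
grip_width: 0.0074
t 23.77 tcp [ 0.4199 -0.2965  0.1171] jaw 18.9 tilt [-0.004  0.001 -1.   ] q [ -3.   9.  39. 112.  -6.  62.  57.] F [-0.5 -0.6 -2.1] w 7.4
 shift [83.0, -0.5, 0.5] turn [0.011, -0.004, -0.002] alt [-3.13, 0.003, -0.006] deg 1.0
```

View pics/s11.png

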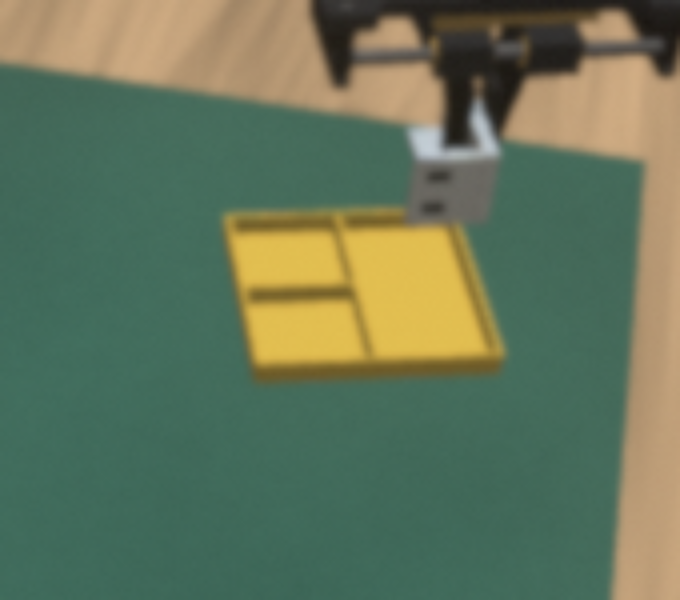

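```bash
python3 -m pendant '[[0,[15,0,0],[0.008,-0.003,0]],[0,[40,0,0],[0.008,-0.003,0]],[0,[54,0,0],[0.008,-0.003,0]],[0,[54,0,0],[0.008,-0.003,0]],[0,[54,0,0],[0.008,-0.003,0]]]'
python3 - <<'E'
from plan import *
plan([(.4202,-.2968,.0341,18.3)])
c=optics.read_camera('side'); cv2.imwrite('pics/s12.png',cv2.resize(c['image'][70:220,260:430],None,fx=4,fy=4))
E
```

```text
time_s: 24.23
tool_pos: [0.4193, -0.2965, 0.063]
tool_rot: [126.4, 89.8, 144.8]
force: [-0.0, 0.8, -0.9]
grip_width: 0.0077
t 24.23 tcp [ 0.4193 -0.2965  0.063 ] jaw 18.4 tilt [-0.003  0.002 -1.   ] q [ -2.  13.  38. 115. -10.  56.  59.] F [-0.   0.8 -0.9] w 7.7
 shift [28.9, -0.6, 0.9] turn [0.001, -0.002, -0.002] alt [-3.141, 0.004, -0.003] deg 0.0
```

View pics/s12.png

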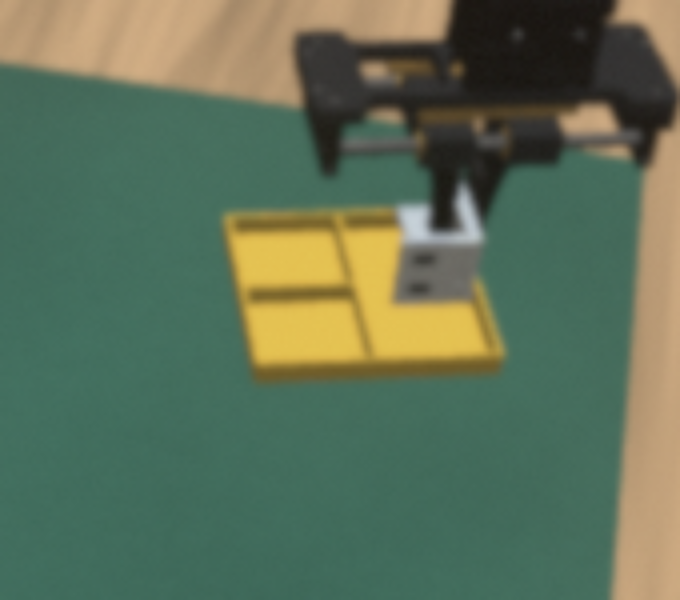

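The ear's flange (440,260) is tracking into the long bay, with about 29 mm left to go. Lowering.

```bash
python3 -m pendant '[[0,[10,0,1],[0,0,0]],[0,[18,0,1],[0,0,0]],[0,[22,0,1],[0,0,0]],[0,[25,0,1],[0,0,0]],[0,[27,0,1],[0,0,0]],[0,[27,0,1],[0,0,0]],[0,[27,0,1],[0,0,0]]]' 
python3 -c "
from plan import *
plan([(.4202,-.2968,.0341,18.3)])"
```

```text
time_s: 24.87
tool_pos: [0.4208, -0.2965, 0.0364]
tool_rot: [102.6, 89.9, 120.8]
force: [-0.1, 0.3, -1.6]
grip_width: 0.0079
t 24.87 tcp [ 0.4208 -0.2965  0.0364] jaw 18.3 tilt [-0.001  0.001 -1.   ] q [ -1.  16.  37. 116. -12.  52.  61.] F [-0.1  0.3 -1.6] w 7.9
 shift [2.3, -0.1, -0.7] turn [-0.0, -0.0, -0.001] alt [3.141, -0.002, 0.001] deg 0.0
```

```bash
python3 -m pendant '[[0,[1,0,0],[0,0,0]],[0,[1.5,0,0],[0,0,0]],[0,[2,0,0],[0,0,0]],[0,[2.5,0,0],[0,0,0]],[0,[2.5,0,0],[0,0,0]]]' 
python3 -c "
from plan import *
plan([(.4202,-.2968,.0341,18.3)])"
```

```text
time_s: 25.28
tool_pos: [0.4209, -0.2964, 0.034]
tool_rot: [92.2, 89.9, 110.5]
force: [-0.1, 1.0, 0.2]
grip_width: 0.0074
t 25.28 tcp [ 0.4209 -0.2964  0.034 ] jaw 18.3 tilt [-0.001  0.001 -1.   ] q [ -1.  16.  37. 116. -12.  52.  61.] F [-0.1  1.   0.2] w 7.4
 shift [-0.1, -0.2, -0.8] turn [-0.0, -0.0, -0.001] alt [3.141, -0.002, 0.0] deg 0.0
```

```bash
python3 -m pendant '[[0,[0.7,0,0],[0,0,0]],[0,[1,0,0],[0,0,0]],[0,[1,0,0],[0,0,0]]]' 
python3 -m pendant '[[16,[0,0,0],[0,0,0]],[16,[0,0,0],[0,0,0]],[16,[0,0,0],[0,0,0]],[16,[-20,0,0],[0,0,0]],[16,[-60,0,0],[0,0,0]],[60,[-100,0,0],[0,0,0]],[60,[-100,0,0],[0,0,0]]]'
python3 - <<'E'
from plan import *
plan([(.4437,.0743,.13,106.5)])
c=optics.read_camera('side'); cv2.imwrite('pics/s13.png',cv2.resize(c['image'][70:220,260:430],None,fx=4,fy=4))
E
```

```text
time_s: 25.53
tool_pos: [0.4209, -0.2964, 0.034]
tool_rot: [84.8, 89.9, 103.1]
force: [-3.7, 2.4, 9.6]
grip_width: 0.0075
time_s: 26.12
tool_pos: [0.4248, -0.2995, 0.1399]
tool_rot: [-36.3, 89.4, -18.1]
force: [1.4, -1.2, 1.5]
grip_width: 0.0232
t 26.12 tcp [ 0.4248 -0.2995  0.1399] jaw 18.2 tilt [ 0.011 -0.003 -1.   ] q [ -4.   7.  39. 110.  -5.  64.  55.] F [ 1.4 -1.2  1.5] w 23.2
 shift [8.8, 349.1, 134.9] turn [-1.54, 0.002, 0.012] alt [1.601, 0.012, -0.002] deg 88.0
```

View pics/s13.png

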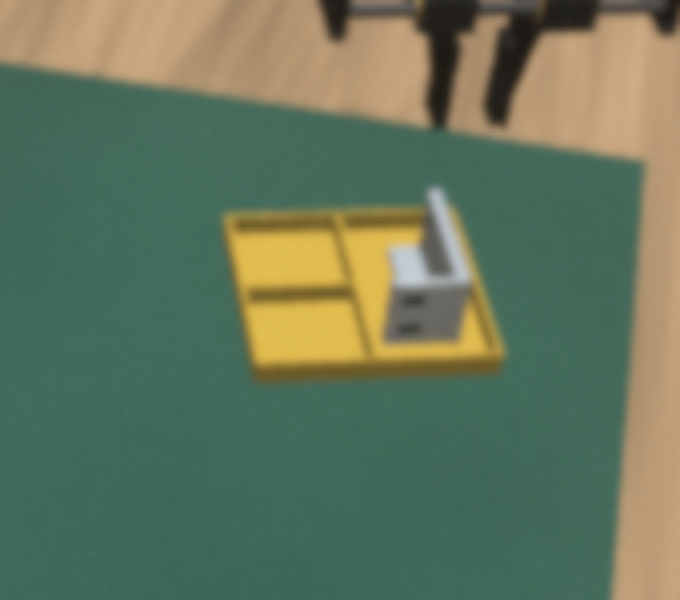

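```bash
python3 -m pendant '[[70,[5,349,135],[1.601,0.006,0]],[70,[5,349,135],[1.601,0.006,0]],[70,[5,349,135],[1.601,0.006,0]],[70,[5,349,135],[1.601,0.006,0]],[70,[5,349,135],[1.601,0.006,0]],[70,[5,349,135],[1.601,0.006,0]],[70,[5,349,135],[1.601,0.006,0]],[70,[5,349,135],[1.601,0.006,0]],[70,[5,349,135],[1.601,0.006,0]],[70,[5,349,135],[1.601,0.006,0]]]'
python3 - <<'E'
from plan import *
plan([(.4437,.0743,.12,106.5)])
E
```

```text
time_s: 27.0
tool_pos: [0.4377, 0.0448, 0.1277]
tool_rot: [-164.7, 89.6, 154.9]
force: [0.9, 0.3, 1.4]
grip_width: 0.0698
t 27.0 tcp [0.4377 0.0448 0.1277] jaw -40.4 tilt [-0.006  0.003 -1.   ] q [-27.  -2.  18. 120.   1.  63. -50.] F [0.9 0.3 1.4] w 69.8
 shift [7.8, 26.4, -14.5] turn [0.578, -0.005, 0.003] alt [-2.564, -0.004, -0.007] deg 33.0
```

```bash
python3 -m pendant '[[70,[8,24,-13],[0.578,0,0]],[70,[8,24,-13],[0.578,0,0]],[70,[8,24,-13],[0.578,0,0]],[70,[8,24,-13],[0.578,0,0]],[70,[8,24,-13],[0.578,0,0]],[70,[8,24,-13],[0.578,0,0]]]'
python3 - <<'E'
from plan import *
from fit import *
plan([(.4437,.0743,.031,106.5)])
c=optics.read_camera('side'); cv2.imwrite('pics/s14.png',cv2.resize(c['image'][170:320,260:430],None,fx=4,fy=4))
E
```

```text
time_s: 27.5
tool_pos: [0.4433, 0.0699, 0.1196]
tool_rot: [-126.1, 89.6, 160.6]
force: [0.4, -0.2, -0.8]
grip_width: 0.0696
t 27.5 tcp [0.4433 0.0699 0.1196] jaw -73.3 tilt [-0.006  0.002 -1.   ] q [-28.  -1.  16. 119.  -0.  62. -85.] F [ 0.4 -0.2 -0.8] w 69.6
 shift [88.6, 2.1, -3.7] turn [0.004, -0.004, 0.005] alt [-3.138, -0.009, -0.006] deg 0.0
```

View pics/s14.png

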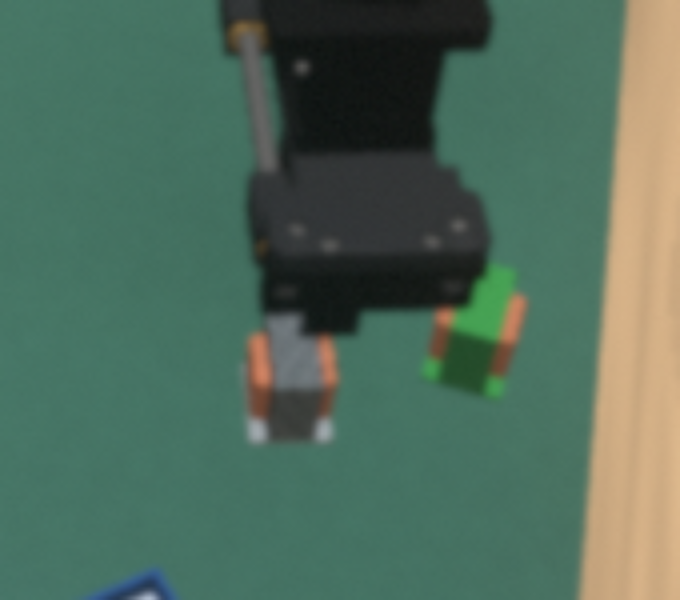

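Look-alikes: the dark steel transformer at crop (295,380), plus a green one at (470,330) and another green one at full frame (188,315). The dark steel core with copper winding is the one meant, and it sits under the jaws. Descending.

```bash
python3 -m pendant '[[70,[10,2,-3],[0.003,-0.003,0.003]],[70,[40,2,-3],[0.003,-0.003,0.003]],[70,[60,2,-3],[0.003,-0.003,0.003]],[70,[75,2,-3],[0.003,-0.003,0.003]],[70,[85,2,-3],[0.003,-0.003,0.003]],[70,[87,2,-3],[0.003,-0.003,0.003]],[70,[87,2,-3],[0.003,-0.003,0.003]]]'
python3 - <<'E'
from plan import *
plan([(.4437,.0743,.031,106.5)])
E
```

```text
time_s: 28.13
tool_pos: [0.4443, 0.0734, 0.0333]
tool_rot: [-110.9, 89.9, 175.8]
force: [-0.4, 0.5, 0.2]
grip_width: 0.0701
t 28.13 tcp [0.4443 0.0734 0.0333] jaw -73.3 tilt [-0.002  0.    -1.   ] q [-28.   7.  16. 123.  -2.  50. -84.] F [-0.4  0.5  0.2] w 70.1
 shift [2.3, -0.4, -1.0] turn [0.003, -0.001, 0.002] alt [-3.138, -0.003, -0.001] deg 0.0
```

```bash
python3 -m pendant '[[55,[1,0,-1],[0,0,0]],[30,[1,0,-1],[0,0,0]],[30,[1,0,-1],[0,0,0]],[30,[1,0,-1],[0,0,0]],[30,[1,0,-1],[0,0,0]],[30,[1,0,-1],[0,0,0]],[30,[1,0,-1],[0,0,0]],[30,[1,0,-1],[0,0,0]]]' 40
python3 - <<'E'
from plan import *
plan([(.4437,.0743,.031,106.5)])
E
```

```text
time_s: 28.8
tool_pos: [0.4452, 0.0743, 0.0334]
tool_rot: [116.0, 89.9, 42.6]
force: [0.8, -1.6, 3.7]
grip_width: 0.0422
t 28.8 tcp [0.4452 0.0743 0.0334] jaw -73.4 tilt [ 0.001  0.001 -1.   ] q [-28.   7.  16. 123.  -2.  50. -84.] F [ 0.8 -1.6  3.7] w 42.2
 shift [2.4, -1.4, -0.4] turn [0.002, -0.0, -0.001] alt [-3.139, 0.001, -0.001] deg 0.0
```

```bash
python3 -m pendant '[[30,[-15,0,0],[0,0,0]],[30,[-45,0,0],[0,0,0]],[30,[-80,0,0],[0,0,0]],[30,[-95,0,0],[0,0,0]],[30,[-95,0,0],[0,0,0]]]'
python3 - <<'E'
from plan import *
plan([(.4874,-.2403,.12,-71.7)])
c=optics.read_camera('side'); cv2.imwrite('pics/s15.png',cv2.resize(c['image'][120:320,230:430],None,fx=3,fy=3))
E
```

```text
time_s: 29.22
tool_pos: [0.4466, 0.0754, 0.1309]
tool_rot: [105.9, 89.6, 32.6]
force: [1.5, 0.8, -3.7]
grip_width: 0.0418
t 29.22 tcp [0.4466 0.0754 0.1309] jaw -73.4 tilt [ 0.005  0.003 -1.   ] q [-29.  -1.  16. 118.   0.  62. -86.] F [ 1.5  0.8 -3.7] w 41.8
 shift [10.1, -51.4, 314.2] turn [-0.029, -0.002, -0.006] alt [3.113, -0.009, 0.002] deg 2.0
```

View pics/s15.png

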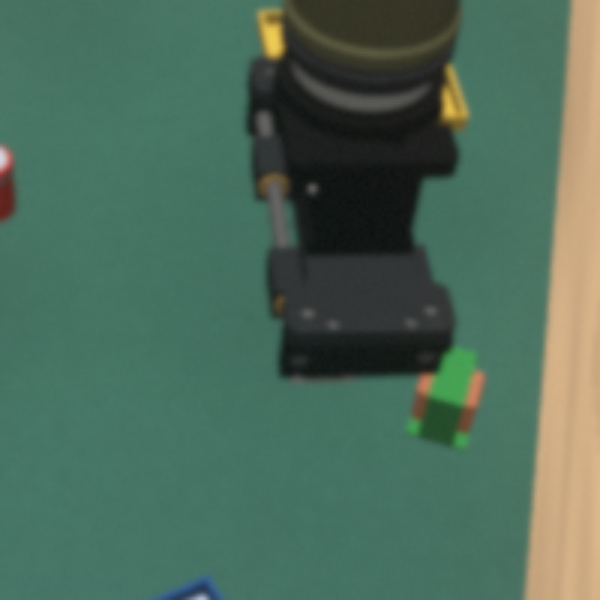

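The transformer is up (hidden behind the gripper; wrist load −3.7 N). Carrying it to the yellow tray.

```bash
python3 -m pendant '[[30,[5,-51,314],[-0.029,0,-0.004]],[30,[5,-51,314],[-0.029,0,-0.004]],[30,[5,-51,314],[-0.029,0,-0.004]],[30,[5,-51,314],[-0.029,0,-0.004]],[30,[5,-51,314],[-0.029,0,-0.004]],[30,[5,-51,314],[-0.029,0,-0.004]],[30,[5,-51,314],[-0.029,0,-0.004]],[30,[5,-51,314],[-0.029,0,-0.004]],[30,[5,-51,314],[-0.029,0,-0.004]],[30,[5,-51,314],[-0.029,0,-0.004]]]'
python3 - <<'E'
from plan import *
plan([(.4874,-.2403,.0364,-71.7)])
E
```

```text
time_s: 30.1
tool_pos: [0.4832, -0.2423, 0.1197]
tool_rot: [-107.3, 89.4, -179.2]
force: [-0.1, 0.5, -4.1]
grip_width: 0.0418
t 30.1 tcp [ 0.4832 -0.2423  0.1197] jaw -72.0 tilt [-0.01 -0.   -1.  ] q [ -7.  12.  34. 108.  -7.  63. -42.] F [-0.1  0.5 -4.1] w 41.8
 shift [83.3, 5.4, -0.3] turn [-0.004, -0.003, 0.009] alt [3.137, 0.014, 0.005] deg 1.0
```

```bash
python3 -m pendant '[[30,[10,3,0],[-0.003,-0.002,0.006]],[30,[35,3,0],[-0.003,-0.002,0.006]],[30,[50,3,0],[-0.003,-0.002,0.006]],[30,[50,3,0],[-0.003,-0.002,0.006]],[30,[50,3,0],[-0.003,-0.002,0.006]]]'
python3 - <<'E'
from plan import *
plan([(.4874,-.2403,.0364,-71.7)])
for n,s in(('side',(slice(70,220),slice(260,430))),('top',(slice(210,330),slice(330,460)))):
  c=optics.read_camera(n); cv2.imwrite(f'pics/{n}16.png',cv2.resize(c['image'][s],None,fx=4,fy=4))
E
```

```text
time_s: 30.52
tool_pos: [0.4871, -0.2377, 0.0707]
tool_rot: [-146.5, 89.9, 142.1]
force: [0.4, 0.8, -2.3]
grip_width: 0.0416
t 30.52 tcp [ 0.4871 -0.2377  0.0707] jaw -71.4 tilt [-0.002  0.001 -1.   ] q [ -6.  16.  33. 110. -10.  57. -40.] F [ 0.4  0.8 -2.3] w 41.6
 shift [34.3, -0.5, 2.6] turn [0.005, -0.002, 0.001] alt [-3.136, -0.002, -0.003] deg 0.0
```

View pics/side16.png

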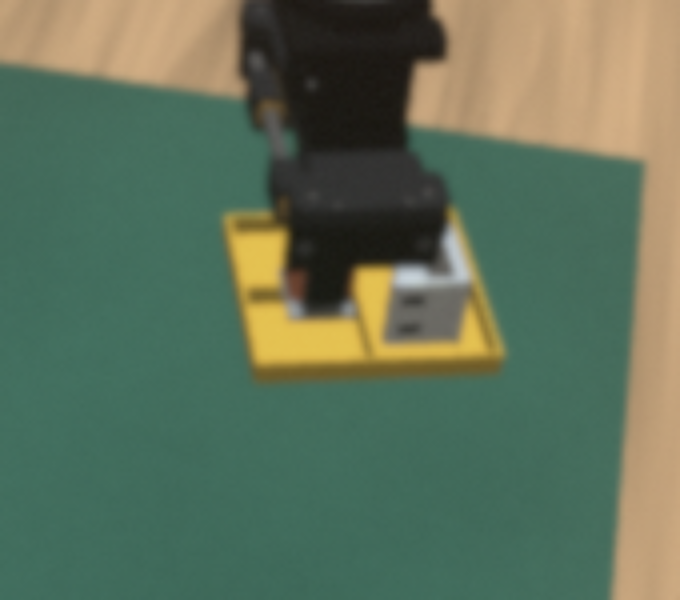

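View pics/top16.png

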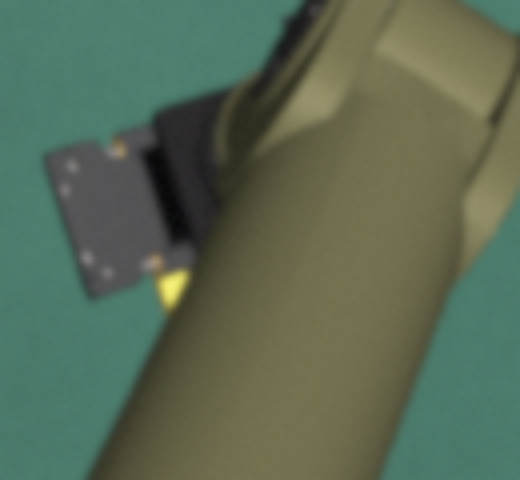

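```bash
python3 -m pendant '[[30,[6,-1,3],[0.003,0,0]],[30,[14,-1,3],[0.003,0,0]],[30,[21,-1,3],[0.003,0,0]],[30,[25,-1,3],[0.003,0,0]],[30,[27,-1,3],[0.003,0,0]],[30,[27,-1,3],[0.003,0,0]],[30,[27,-1,3],[0.003,0,0]]]'
python3 - <<'E'
from plan import *
plan([(.4874,-.2403,.0364,-71.7)])
c=optics.read_camera('side'); cv2.imwrite('pics/s17.png',cv2.resize(c['image'][70:220,260:430],None,fx=4,fy=4))
E
```

```text
time_s: 31.2
tool_pos: [0.4882, -0.2432, 0.0455]
tool_rot: [56.4, 89.9, -15.3]
force: [0.5, 0.3, -3.8]
grip_width: 0.0419
t 31.2 tcp [ 0.4882 -0.2432  0.0455] jaw -71.7 tilt [ 0.002 -0.    -1.   ] q [ -5.  18.  33. 111. -12.  54. -38.] F [ 0.5  0.3 -3.8] w 41.9
 shift [9.1, 0.1, -3.1] turn [-0.0, 0.001, -0.002] alt [3.141, -0.002, -0.002] deg 0.0
```

View pics/s17.png

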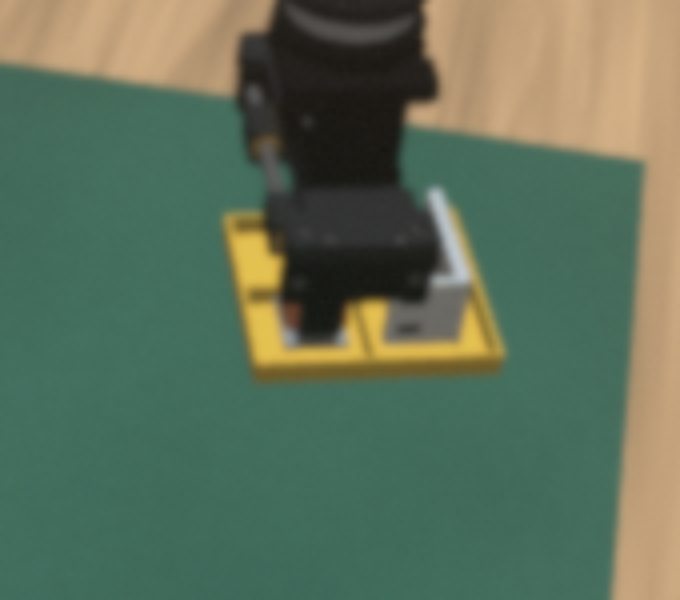

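```bash
python3 -m pendant '[[30,[3,0,-2],[0,0,0]],[30,[5,0,-2],[0,0,0]],[30,[6.5,0,-2],[0,0,0]],[30,[7.5,0,-2],[0,0,0]],[30,[8,0,-2],[0,0,0]],[30,[8,0,-2],[0,0,0]],[30,[8,0,-2],[0,0,0]]]'
python3 - <<'E'
from plan import *
plan([(.4874,-.2403,.0364,-71.7)])
E
```

```text
time_s: 31.83
tool_pos: [0.4877, -0.2414, 0.0376]
tool_rot: [56.4, 89.9, -15.3]
force: [1.3, -0.1, -2.6]
grip_width: 0.042
t 31.83 tcp [ 0.4877 -0.2414  0.0376] jaw -71.7 tilt [ 0.002 -0.001 -1.   ] q [ -5.  18.  33. 111. -12.  53. -38.] F [ 1.3 -0.1 -2.6] w 42.0
 shift [1.2, 0.0, -1.1] turn [-0.0, 0.001, -0.002] alt [3.141, -0.003, -0.002] deg 0.0
```

```bash
python3 -m pendant '[[30,[0.7,0,0],[0,0,0]],[30,[1.4,0,0],[0,0,0]],[30,[1.4,0,0],[0,0,0]],[30,[1.4,0,0],[0,0,0]]]'
```

```text
time_s: 32.17
tool_pos: [0.4878, -0.2414, 0.0365]
tool_rot: [60.1, 89.9, -11.6]
force: [-2.0, 1.1, -0.8]
grip_width: 0.042
```

```bash
python3 -m pendant '[[30,[0.5,0,0],[0,0,0]],[30,[0.9,0,0],[0,0,0]],[30,[0.9,0,0],[0,0,0]]]'
```

```text
time_s: 32.42
tool_pos: [0.4879, -0.2414, 0.0364]
tool_rot: [76.2, 89.9, 4.5]
force: [-4.6, 1.6, 7.6]
grip_width: 0.0416
```

Floor contact at 7.6 N. Releasing, rising and moving clear.

```bash
python3 -m pendant '[[54,[0,0,0],[0,0,0]],[54,[0,0,0],[0,0,0]],[54,[0,0,0],[0,0,0]],[54,[-20,0,0],[0,0,0]],[54,[-60,0,0],[0,0,0]],[54,[-100,0,0],[0,0,0]],[54,[-120,0,0],[0,0,0]],[54,[-120,0,0],[0,0,0]]]'
python3 - <<'E'
from plan import *
plan([(.52,.0,.2,-71.7)])
E
```

```text
time_s: 33.08
tool_pos: [0.4908, -0.2429, 0.1607]
tool_rot: [57.5, 89.3, -14.2]
force: [0.6, -1.0, 0.1]
grip_width: 0.0541
t 33.08 tcp [ 0.4908 -0.2429  0.1607] jaw -71.7 tilt [ 0.012 -0.003 -1.   ] q [ -8.   9.  35. 105.  -6.  66. -43.] F [ 0.6 -1.   0.1] w 54.1
 shift [-39.6, 104.4, -221.2] turn [-0.0, 0.007, -0.01] alt [3.141, -0.016, -0.01] deg 1.0
```

```bash
python3 -m pendant '[[54,[-40,104,-221],[0,0,0]],[54,[-40,104,-221],[0,0,0]],[54,[-40,104,-221],[0,0,0]],[54,[-40,104,-221],[0,0,0]],[54,[-40,104,-221],[0,0,0]],[54,[-40,104,-221],[0,0,0]],[54,[-40,104,-221],[0,0,0]],[54,[-40,104,-221],[0,0,0]],[54,[-40,104,-221],[0,0,0]]]'
python3 - <<'E'
from fit import *
cs={n:optics.read_camera(n) for n in('top','side')}
for n in cs: cv2.imwrite(f'pics/{n}20.png',cs[n]['image'])
TB=(.4875,.2725,40.7); TY=(.4648,-.282,18.3)
def loc(t,x): 
    a=np.radians(t[2]); d=np.array(x[:2])-t[:2]; return (1e3*np.array([d@[np.cos(a),np.sin(a)],d@[-np.sin(a),np.cos(a)]])).round(1),round(np.degrees(x[2])-t[2],1)
J=[('earL','earL',.039,.06,(.452,.242,np.radians(-49)),.06,TB),('capB','disc',.042,.06,(.4915,.32,0),.025,TB),('relay','sq30',.042,.06,(.534,.271,np.radians(41)),.025,TB),
('earR','earR',.039,.06,(.421,-.296,np.radians(108)),.06,TY),('trafo','core',.038,.06,(.488,-.241,np.radians(-72)),.032,TY)]
for nm,t,a,b,g,r,T in J:
    for n in cs:
        Q=pts(cs[n],a,b,g,r)
        if len(Q)<20: print(nm,n,'few',len(Q)); continue
        x,f=fit(Q,t,g); print(nm,n,len(Q),'z95',np.percentile(Q[:,2],90).round(4),*loc(T,x),round(f,1))
E
```

```text
time_s: 33.83
tool_pos: [0.5163, 0.0006, 0.1944]
tool_rot: [10.4, 89.9, -61.3]
force: [0.2, -0.9, -0.2]
grip_width: 0.0539
earL top 203 z95 0.0481 [-46.8  -0.7] -90.3 1.6
earL side 470 z95 0.0474 [-46.4   1.4] -90.3 1.0
capB top 169 z95 0.0505 [32.9 31.3] -24.1 1.4
capB side 443 z95 0.0501 [32.3 33.2] -43.1 0.9
relay top 190 z95 0.0501 [ 34.6 -29.4] -1.6 1.4
relay side 419 z95 0.0494 [ 34.7 -28.2] 0.1 0.9
earR top 204 z95 0.0493 [-47.   -0.4] 89.8 1.6
earR side 183 z95 0.0477 [-46.6   1.4] 90.2 2.4
trafo top 202 z95 0.0464 [32.2 32.9] -86.8 2.6
trafo side few 13
```

View pics/side20.png

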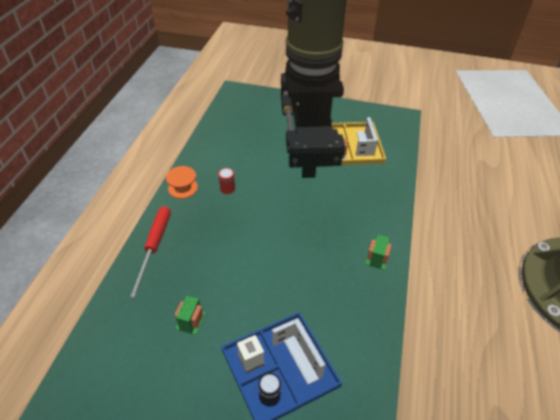

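View pics/top20.png

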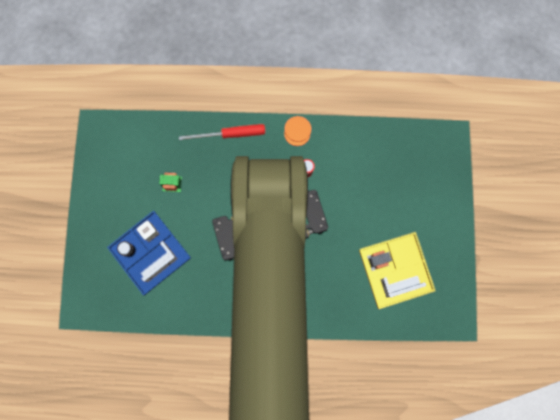

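```bash
python3 -c "
from cell import env; print(env.sign_off())"
```

```text
the job is handed in; nothing more can be done
None
```

Both kits are made up and handed in after about 34 s of the 112 s. The blue tray holds the left-hand ear, the black capacitor and the white relay. The yellow tray holds the right-hand ear and the grey transformer.

- **Position:** in the last pictures every part stood upright in its own bay. Tops read about 3–4 mm higher than before, which matches parts resting on the 3 mm bay floor. Each part was within about 4 mm of where I aimed it, with the ears in line with the long bays to about 0.5°.
- **Contact forces:** I measured at most about 10 N at the wrist as parts touched down.
- **Left alone:** the red capacitor, orange reel, screwdriver and both green transformers were not touched. The red capacitor, reel, screwdriver and upper green transformer look in place in the last pictures, and the side view shows the lower green transformer too.
- **One check fell short:** the arm hid the transformer from the side camera at the end. Its final position rests on the top camera, plus the side views while I was lowering it.

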